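# Take the depth of a blind bore with a collar depth gauge

### The arm

A 6-joint arm with a two-finger parallel gripper is mounted at the origin on a cart in front of the work surface, level with it; the furniture and walls round the work are solid. World frame = base frame: x ahead of the robot, y to its left, z up, the work surface at z = 0. Lengths are in mm, angles in rad, forces in N, time in s.
With the tool pointing down it reaches from about 250 to 725 mm from the base axis. Payload 4 kg.
Tool frame: the origin (TCP) lies at the very end of the fingers, on their centre line; the grasp point (between the pads) lies 19 mm behind it; z points along the fingers, y is the direction in which the jaws open and shut (so a half turn about z gives the same grasp; the last joint's range is limited). The gripper opens to 85 mm and grips with 20 to 120 N. Pads are 22 mm wide; open, the fingers measure 114 mm over their backs; the gripper's body (76 mm by 85 mm) begins 54 mm behind the grasp point. The pads swing forward as they close: fully open they stand 13 mm farther back than shut.
Start: joints at [-1.132, 0.241, 0.005, 1.335, 0, 1.571], TCP at [212.425, -452.631, 231.306] pointing down, gripper open.
Joint ranges: [-2.72, 2.72], [-1.05, 1.87], [-1.09, 1.28], [-1.99, 2.15], [-1.42, 1.44], [-3.14, 3.14]. Speed limits (rad/s): [2.79, 2.79, 3.14, 3.14, 3.14, 3.14].

### API

Orientations are given as a unit quaternion [x, y, z, w].
In Python, from workcell import observe, imaging, ticket gives the robot as it stands.
- The arm moves only by the shell command python3 -m pendant 'ROWS' [FORCE]. ROWS is JSON, a list of rows, each a list of 3 entries, a list of its own where there are three numbers: the shift along the tool's x, y, z in cm, then the turn, a rotation vector about the tool's x, y, z in degrees, then the closure, from -1 (fully open) to 1 (shut), so that 0 is half open. In form: [[[tx, ty, tz], [wx, wy, wz], claw], ...]. A call has 1 to 5 rows; each row shifts and turns the pose as measured when the row begins, along the tool's axes as they then stand; what a row does not reach is not made up. A row lasts 1/10 s, in which the tool goes at most 50 mm and 8.59 degrees, less where a joint would pass 70% of its speed; a pose out of reach is approached as far as the arm can. A call with a gripper value outside its range is refused whole. The fingers move at their own pace and stop on an object; FORCE is the grip in N (left out, the last holds). Time passes only in rows, so rows that do not move let the fingers close. It gives the time, the measured TCP pose, the force and the opening at its end, in the units of the state.
- observe(): the state, without advancing time (a new reading comes with each control period).
- imaging.camera(name): name is "side" or "top" or "wrist"; returns a dict with "pixels" (480x640x3 uint8, blue, green, red), "K" (3x3 intrinsics, pixels), "view" (4x4, takes a point from world to camera coordinates); the wrist camera has in their place "tool_from_camera" (4x4, takes a point from camera to tool coordinates, whose origin is the TCP and whose axes are the flange's). Camera axes: x right, y up, looking along -z (the intrinsics and any distortion apply to the point x, -y, -z); pixel columns grow to the right and rows downward; lengths in mm; the calibration is good to about 2 mm. A picture is of the moment at which its call begins: read the wrist's pose just before it. There is no depth.
- ticket.hand_in(): hands the job in, once; it reports no verdict.
The state is a dict: "clock": time; "joint_pos": joint angles; "joint_vel": joint speeds; "effort": joint torques, N m; "tool_pos": TCP position; "eef_rot": TCP orientation; "contact_force": force on the tool from outside, world axes, zero at the start; "moment": the same for the moment, N m; "gripper_width": finger opening in mm.
Only numpy, scipy, OpenCV 4.12 (cv2) and the standard library are available. Lean on these libraries where they do the work, as an engineer would, in place of code of your own. Each camera call takes 0.05 s, during which the arm holds its last target.

### The job

Lift the depth gauge out of its stand, lower it into the bore of the aluminium block and press it gently down, so that its red collar rides up on the block's top face, until the rod bottoms out. Then draw it out without shifting the collar on the rod and stand it back, fully down, in its stand. Never press hard, and leave the other things on the bench where they are.

Things in the scene. Friction and masses are not known exactly. Their poses are not given: they have to be found in the camera images.
- gauge: loose depth gauge, 0.12 kg: an upright steel rod of 12 mm diameter with a tapered tip (6 mm flat end, 4 mm taper), topped by a black round grip of 18 mm diameter from 99 to 130 mm above the tip, between flanges of 22 mm diameter at 94-99 and 130-135 mm; whole length 135 mm. A red collar sits on the rod below the grip. Starts upright in the stand. Origin at the tip, z along the rod to the grip
- gauge_tip (a point): the centre of the gauge rod's lower end
- gauge_grip (a point): the centre of the gauge's black grip, 115 mm above the tip, on the rod's axis
- collar (a joint): height in m of the underside of the gauge's red collar (32 mm diameter, 10 mm high) above the rod's tip, 0 to 0.083. The collar stays where it is put and slides along the rod under about 4 N. It starts 0.034 to 0.040 up, less than the bore is deep; pressed down on the block's face it is pushed up the rod, so that when the rod stands on the bottom it marks the bore's depth
- collar_face (a point): the centre of the collar's underside
- block: fixed aluminium block 64 x 64 mm, 80 mm high, on a dark foot plate 84 x 84 x 8 mm; one upright blind bore of 15 mm diameter in the middle of its top, mouth countersunk 4 mm wider all round. The bore's depth differs each time, somewhere between 44 and 65 mm: only probing tells. Origin at the centre of the underside, z up
- mouth (a point): the centre of the bore's mouth in the block's top face, z up
- stand: fixed blue stand 60 x 60 mm, 36 mm high, on a black rubber foot 90 x 90 x 6 mm; one upright hole of 15 mm diameter and 30 mm depth with a 4 mm countersink holds the gauge, collar clear above. Origin at the centre of the underside
- stand_mouth (a point): the centre of the stand's hole at its top face, z up
- micrometer: loose outside micrometer, 40 x 120 x 13 mm, a bystander
- loupe: loose black tapered eye loupe, 39 mm wide, 40 mm high, a bystander
- marker: loose yellow marker with black cap, 13 x 102 x 14 mm, a bystander
Mind the look-alikes: they are no part of the job. What is shaped like the stand but yellow is not meant.

How it is judged:
By the outcome, as a careful person would: the job done as asked, in the order asked, and still so for the second after the job is handed in, with the robot touching nothing.
It also fails if it takes over 61 s, if anything falls off the work surface, if the arm or the gripper's body presses on something with over 40 N, if the wrist force passes 120 N, or if a joint passes its speed limit or range.

## Working session

There is one attempt and no reset: what is moved stays moved. The work goes in short steps, Python scripts to look and compute and a shell command to move; the robot and the scene stay as the last step left them, time stands still between calls to the robot, and variables do not carry over. Pictures are saved under pics/ and viewed, and the job is handed in when it is done.

```bash
ls; mkdir -p pics; python3 - <<'E'
from workcell import observe, imaging
import cv2
print(observe())
for n in ("side","top","wrist"):
    c=imaging.camera(n); cv2.imwrite(f"pics/{n}0.png",c["pixels"])
    print(n,c["K"],c.get("view"),c.get("tool_from_camera"),[k for k in c])
E
```

```text
pics
{'clock': 0.0, 'joint_pos': array([-1.13198487e+00,  2.41410404e-01,  3.72207688e-03,  1.33520247e+00,
       -3.24176699e-05,  1.57079359e+00]), 'joint_vel': array([-0.00067333, -0.00109074, -0.00095587,  0.00071656, -0.0001553 ,
        0.00071786]), 'effort': array([-5.00286442e-04, -3.72316933e+01,  2.52408385e+01,  1.68759545e-02,
       -1.48241979e-04, -1.02959092e-05]), 'tool_pos': array([ 212.15344326, -452.05845846,  230.41342712]), 'eef_rot': array([ 9.76026128e-01,  2.17650867e-01, -2.43749057e-04, -1.01860156e-03]), 'contact_force': array([ 0.32587113,  0.65640458, -0.56808479]), 'moment': array([ 0.00911263,  0.02150192, -0.0272938 ]), 'gripper_width': 85.62236851667348}
side [[497.54192045   0.         309.64158388]
 [  0.         497.54192045 233.49842195]
 [  0.           0.           1.        ]] [[ 9.95336952e-01 -9.60831226e-02 -8.50793560e-03 -4.70290271e+02]
 [ 6.17275141e-02  5.66690871e-01  8.21614977e-01 -1.33573135e+02]
 [-7.41219632e-02 -8.18308921e-01  5.69979337e-01 -1.23057739e+03]
 [ 0.00000000e+00  0.00000000e+00  0.00000000e+00  1.00000000e+00]] 
[... 200 characters left out ...]
35663e-02  1.14142318e+01]
 [ 9.82736614e-01  2.29614485e-03  1.84995880e-01 -5.11486541e+02]
 [-1.84835928e-01 -3.11965341e-02  9.82274125e-01 -9.65281769e+02]
 [ 0.00000000e+00  0.00000000e+00  0.00000000e+00  1.00000000e+00]] None ['pixels', 'K', 'view']
wrist [[424.33080144   0.         320.20598545]
 [  0.         424.33080144 237.39917257]
 [  0.           0.           1.        ]] None [[ 5.31014877e-04  9.52635965e-01  3.04112537e-01  7.93230123e+01]
 [ 9.99999202e-01 -8.54370808e-04  9.30214548e-04  1.15935326e+00]
 [ 1.14598071e-03  3.04111801e-01 -9.52635659e-01 -1.43556677e+02]
 [ 0.00000000e+00  0.00000000e+00  0.00000000e+00  1.00000000e+00]] ['pixels', 'K', 'tool_from_camera']
```

View pics/side0.png

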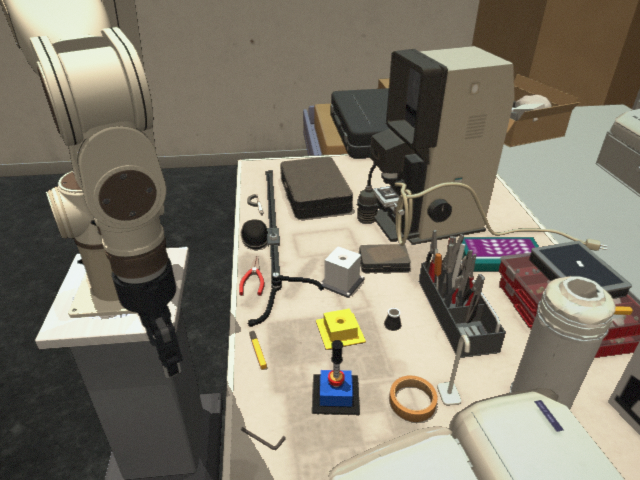

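View pics/top0.png

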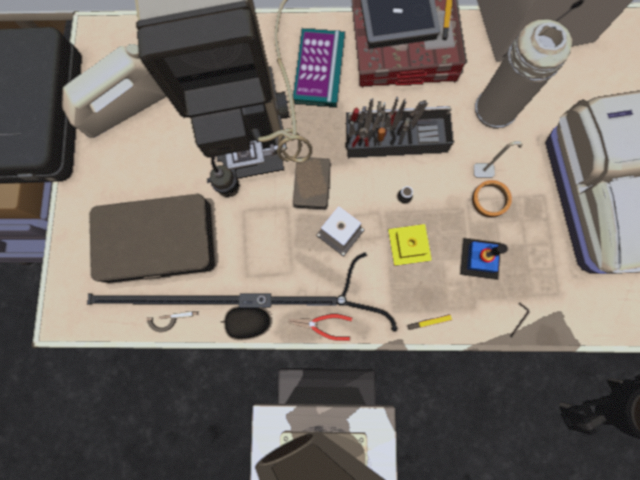

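View pics/wrist0.png

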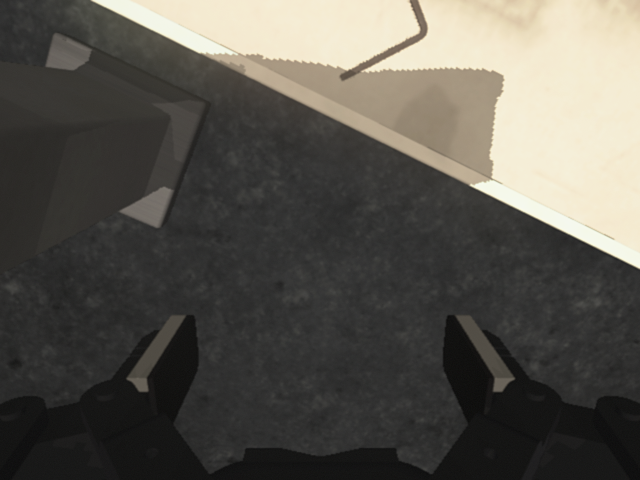

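The pictures show these candidates:

| Thing | Side pixel | Top pixel | Choice |
|---|---|---|---|
| Blue stand with gauge | (336,385) | (485,255) | the stand |
| Yellow stand-like piece | (341,327) | (411,243) | look-alike, rejected |
| Grey block with bore | (343,268) | (341,229) | the block |
| Loupe | (393,318) | (405,194) | bystander, also a black round thing |
| Gauge grip, black above the red collar | (337,352) | (500,248) | the gauge |

Next I'll take close crops and measure.

```bash
cat > h.py <<'E'
import numpy as np, cv2
from workcell import observe, imaging
from scipy.spatial.transform import Rotation as R
def cam(n):
    s=observe(); c=imaging.camera(n)
    if n=="wrist":
        T=np.eye(4);T[:3,:3]=R.from_quat(s["eef_rot"]).as_matrix();T[:3,3]=s["tool_pos"]
        c["view"]=np.linalg.inv(T@c["tool_from_camera"])
    return c
def ray(c,p):
    K=c["K"];d=np.array([(p[0]-K[0,2])/K[0,0],-(p[1]-K[1,2])/K[1,1],-1])
    W=np.linalg.inv(c["view"]);d=W[:3,:3]@d
    return W[:3,3],d/np.linalg.norm(d)
def onz(c,p,z):
    o,d=ray(c,p);return o+d*(z-o[2])/d[2]
def tri(*cp):
    A=np.zeros((3,3));b=np.zeros(3);L=[]
    for c,p in cp:
        o,d=ray(c,p);M=np.eye(3)-np.outer(d,d);A+=M;b+=M@o;L.append((o,d))
    X=np.linalg.solve(A,b)
    return X,[round(float(np.linalg.norm(np.cross(X-o,d))),1) for o,d in L]
def proj(c,X):
    q=c["view"]@np.append(X,1);return c["K"][:2,:2]@(np.array([q[0],-q[1]])/-q[2])+c["K"][:2,2]
def blobs(c,lo,hi,roi,amin=8):
    x0,y0,x1,y1=roi
    m=cv2.inRange(cv2.cvtColor(c["pixels"],cv2.COLOR_BGR2HSV),lo,hi)
    k=np.zeros_like(m);k[y0:y1,x0:x1]=m[y0:y1,x0:x1]
    n,l,s,ce=cv2.connectedComponentsWithStats(k)
    return [(s[i].tolist(),ce[i].round(1).tolist()) for i in range(1,n) if s[i][4]>=amin],k
def crop(c,roi,f,name):
    x0,y0,x1,y1=roi
    cv2.imwrite("pics/"+name,cv2.resize(c["pixels"][y0:y1,x0:x1],None,fx=f,fy=f,interpolation=cv2.INTER_NEAREST))
E
python3 - <<'E'
from h import *
s=cam("side");t=cam("top")
A=np.hstack([cv2.resize(s["pixels"][230:420,290:390],(400,760),interpolation=0)[:600],cv2.resize(t["pixels"][200:300,440:540],(400,400),interpolation=0) if 0 else cv2.copyMakeBorder(cv2.resize(t["pixels"][200:290,440:540],(400,360),interpolation=0),0,240,0,0,0)])
crop(s,(300,330,370,420),6,"cs.png");crop(t,(450,225,520,290),6,"ct.png")
crop(s,(310,235,370,300),6,"bs.png");crop(t,(310,200,370,260),6,"bt.png")
import itertools
ims=[cv2.imread("pics/"+n) for n in("cs.png","ct.png","bs.png","bt.png")]
ims=[cv2.resize(i,(400,300)) for i in ims]
cv2.imwrite("pics/m1.png",np.vstack([np.hstack(ims[:2]),np.hstack(ims[2:])]))
for c,n,r in((s,"side",(300,330,370,420)),(t,"top",(450,225,520,290))):
    print(n,"red",blobs(c,(0,120,80),(14,255,255),r)[0],"blue",blobs(c,(105,120,60),(130,255,255),r)[0])
E
```

```text
side red [([329, 371, 15, 15, 88], [335.7, 379.8])] blue [([319, 370, 34, 37, 908], [335.6, 390.6])]
top red [([481, 249, 13, 12, 47], [485.8, 255.0])] blue [([468, 241, 31, 32, 596], [481.5, 257.5])]
```

View pics/m1.png

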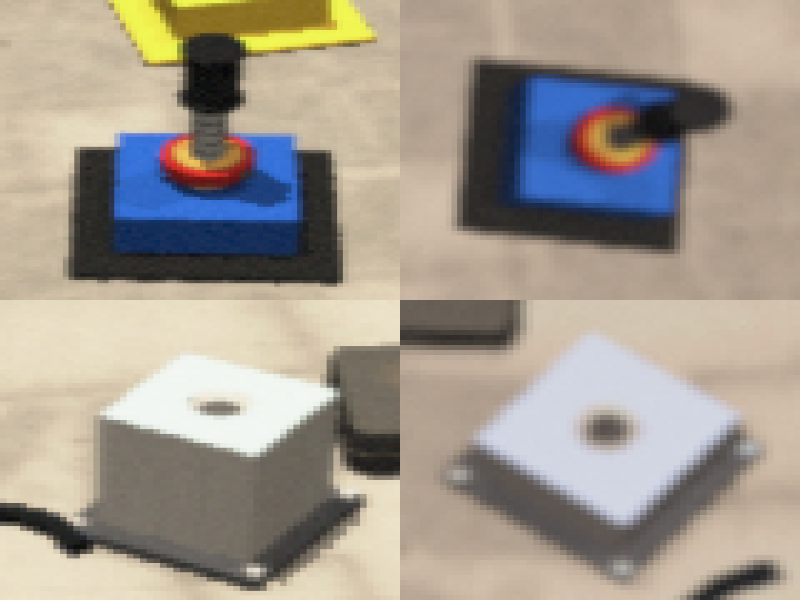

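The crops show the gauge with its black grip above the red-rimmed collar, in the blue stand: side grip top at (337,344), top-view grip top at (502.5,248). The block's bore is at side (342.7,258.2) and top (340.9,226). The choice is confirmed.

```bash
python3 - <<'E'
from h import *
s=cam("side");t=cam("top")
print("griptop",tri((s,(337.1,344)),(t,(502.3,248.2))))
print("collar",tri((s,(336,379)),(t,(487,255))))
print("mouth",tri((s,(342.7,258.2)),(t,(340.9,226))))
# dark bore by mask
for c,r in((s,(330,250,356,266)),(t,(330,217,352,236))):
    print(blobs(c,(0,0,0),(180,255,150),r)[0])
_,k=blobs(t,(105,120,60),(130,255,255),(450,225,520,290));print(onz(t,(487,255),60))
print(observe()["clock"])
for n,X in (("stand top corner",(0,0,0)),):pass
E
```

```text
griptop (array([ 486.1234203 , -368.79799124,  141.09457582]), [1.0, 1.0])
collar (array([ 486.56149387, -369.95383699,   47.64402441]), [0.5, 0.5])
mouth (array([547.69985643, -39.88603768,  76.30740954]), [1.4, 1.4])
[([341, 257, 5, 3, 10], [342.9, 258.1]), ([352, 261, 4, 5, 12], [354.1, 263.6]), ([330, 263, 8, 3, 17], [332.7, 264.3])]
[([338, 223, 6, 6, 28], [340.6, 225.5])]
[ 484.052263   -365.56524863   60.        ]
0.35
```

```bash
cat >> h.py <<'E'
def go(X):
    s=observe();r=R.from_quat(s["eef_rot"])
    print("tool shift cm",(r.inv().apply(np.array(X)-s["tool_pos"])/10).round(2),"tilt zaxis",r.as_matrix()[:,2].round(4),"pos",s["tool_pos"].round(1),"t",s["clock"],"F",s["contact_force"].round(1),"w",round(s["gripper_width"],1))
E
python3 -c "
from h import *
go((486,-369,200))"
python3 -m pendant '[[[4.7,0.7,0.5],[0,0,0],-1],[[4.7,0.7,0.5],[0,0,0],-1],[[4.7,0.7,0.5],[0,0,0],-1],[[4.7,0.7,0.5],[0,0,0],-1],[[4.7,0.7,0.5],[0,0,0],-1]]' 40
python3 -c "
from h import *
go((486,-369,200))
c=cam('wrist');cv2.imwrite('pics/w1.png',c['pixels']);print(proj(c,(486,-369,141)))"
```

```text
tool shift cm [28.32  4.07  3.11] tilt zaxis [-2.e-04  5.e-04 -1.e+00] pos [ 212.4 -452.5  231.1] t 0.35 F [-0.8  0.3 -0.9] w 85.6
clock: 0.85
tool_pos: [441.8, -387.8, 206.6]
eef_rot: [0.978, 0.21, -0.0, 0.002]
contact_force: [-0.2, -1.6, 0.2]
gripper_width: 85.3
tool shift cm [4.81 0.1  0.66] tilt zaxis [-0.     -0.0041 -1.    ] pos [ 441.8 -387.8  206.6] t 0.85 F [-0.2 -1.6  0.2] w 85.3
[319.87941301 168.48536449]
```

View pics/w1.png

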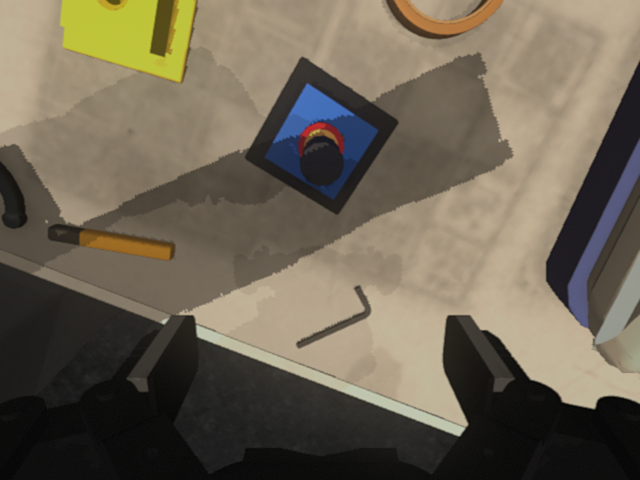

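The wrist view shows the grip top at (321,163), against a predicted (320,168), so they agree within a few mm. I'll go over it and measure again from rest.

```bash

python3 -m pendant '[[[3,0.1,0],[0,0,0],-1],[[0,0,0],[0,0,0],-1],[[0,0,0],[0,0,0],-1]]'
python3 -c "
from h import *
c=cam('wrist');cv2.imwrite('pics/w2.png',c['pixels']);crop(c,(240,100,400,300),3,'w2c.png');print(proj(c,(486,-369,141)),proj(c,(486,-369,105)),proj(c,(486,-369,36)))
go((486,-369,200))
print(blobs(c,(105,120,60),(130,255,255),(150,20,500,400))[0],blobs(c,(0,140,80),(14,255,255),(150,20,500,400))[0])
import pickle;pickle.dump(c,open('c2.pkl','wb'))"
```

```text
clock: 1.2
tool_pos: [480.1, -370.4, 202.7]
eef_rot: [0.976, 0.217, 0.001, 0.0]
contact_force: [-0.5, -0.7, -0.7]
gripper_width: 85.7
[320.60435982 252.19252718] [320.5863192 231.8766213] [320.56262721 205.19658127]
tool shift cm [0.6  0.13 0.27] tilt zaxis [ 2.7e-03  8.0e-04 -1.0e+00] pos [ 480.  -370.4  202.7] t 1.25 F [-0.3 -0.1 -0.1] w 85.0
[([267, 146, 111, 95, 4023], [321.0, 191.9])] [([387, 42, 6, 8, 15], [388.6, 45.6]), ([394, 56, 4, 6, 10], [395.2, 58.8]), ([301, 187, 42, 34, 445], [321.6, 200.0])]
```

View pics/w2c.png

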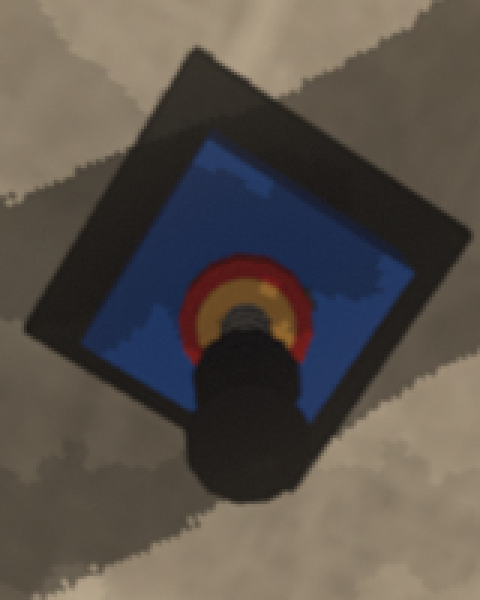

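The close crop shows the grip's top flange centred at about (322,247.5), with the collar around (321,208) on the blue stand.

```bash
python3 - <<'E'
from h import *;import pickle
c=pickle.load(open('c2.pkl','rb'))
print(onz(c,(322,247.5),141),onz(c,(322,226),105))
x=tri((c,(322,247.5)),(cam('top'),(502.3,248.2)))
print(x)
go((484.5,-370,102))
E
```

```text
[ 488.60889498 -368.56748887  141.        ] [ 489.6445353  -368.21814796  105.        ]
(array([ 486.42686824, -370.17593347,  135.33306149]), [0.8, 0.8])
tool shift cm [ 0.47  0.13 10.09] tilt zaxis [ 2.7e-03  5.0e-04 -1.0e+00] pos [ 479.4 -370.9  202.9] t 1.3 F [-0.5 -0.2 -0. ] w 85.1
```

```bash

python3 -m pendant '[[[0.76,0.16,0],[0,0,0],-1],[[0,0,3.5],[0,0,0],-1],[[0,0,2.5],[0,0,0],-1],[[0,0,0],[0,0,0],-1]]'
python3 -c "
from h import *
go((487.3,-369,102))
c=cam('wrist');cv2.imwrite('pics/w3.png',c['pixels']);print(proj(c,(487.3,-369,141)))
go((487.3,-369,102))"
```

```text
clock: 1.7
tool_pos: [486.2, -372.5, 144.7]
eef_rot: [0.977, 0.213, 0.003, 0.002]
contact_force: [-0.2, 0.4, 1.3]
gripper_width: 85.5
tool shift cm [ 0.23 -0.3   4.27] tilt zaxis [ 0.0075 -0.0034 -1.    ] pos [ 486.2 -372.5  144.7] t 1.7 F [-0.2  0.4  1.3] w 85.5
[310.38164208 311.10997439]
tool shift cm [ 0.2  -0.38  4.44] tilt zaxis [ 0.009  -0.0048 -0.9999] pos [ 486.7 -373.1  146.4] t 1.75 F [ 1.  -0.5  0.1] w 85.2
```

View pics/w3.png

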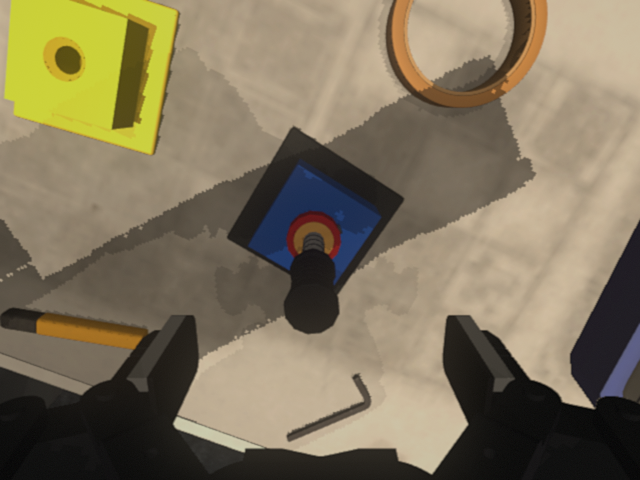

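The top flange is at (312,304) against a predicted (310,311). A small tilt is creeping in, so I'll have the helper report the corrective turn too.

```bash
cat >> h.py <<'E'
def go(X,q=(0.976,0.2177,0,0)):
    P=[];Q=[]
    s=observe();r=R.from_quat(s["eef_rot"])
    w=np.degrees((r.inv()*R.from_quat(q)).as_rotvec())
    print("shift cm",(r.inv().apply(np.array(X)-s["tool_pos"])/10).round(2),"turn deg",w.round(2),"pos",s["tool_pos"].round(1),"t",round(s["clock"],2),"F",s["contact_force"].round(1),"M",s["moment"].round(2),"w",round(s["gripper_width"],1))
E
python3 -m pendant '[[[0,0,0],[0,0,0],-1]]' >/dev/null
python3 - <<'E'
from h import *
go((488.5,-368.7,102))
c=cam('wrist');cv2.imwrite('pics/w4.png',c['pixels'])
roi=(270,230,370,340)
g=cv2.cvtColor(c['pixels'],cv2.COLOR_BGR2GRAY)
crop(c,(230,200,390,350),4,'w4c.png')
for p in((312,304),(312,306)):print(onz(c,p,141))
go((488.5,-368.7,102))
E
```

```text
shift cm [ 0.32 -0.45  4.58] turn deg [ 0.55 -0.4  -0.62] pos [ 486.9 -373.8  147.8] t 1.85 F [-0.2 -0.   0.1] M [0.04 0.01 0.04] w 85.4
[ 489.69423072 -370.22344914  141.        ]
[ 488.90640763 -370.57794132  141.        ]
shift cm [ 0.33 -0.45  4.59] turn deg [ 0.56 -0.4  -0.62] pos [ 486.9 -373.9  147.9] t 1.9 F [-1.  -0.3 -0.8] M [ 0.03  0.   -0.02] w 85.4
```

View pics/w4c.png

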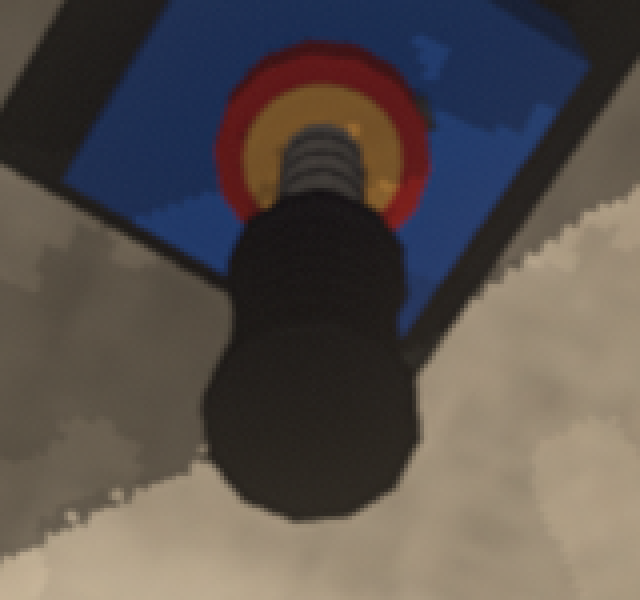

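```bash

python3 -m pendant '[[[0.33,-0.43,0],[0.55,-0.4,-0.6],-1],[[0,0,0],[0,0,0],-1]]'
python3 -c "
from h import *
go((488.5,-368.8,102))
c=cam('wrist');crop(c,(230,200,390,350),4,'w5c.png')
go((488.5,-368.8,102))"
```

```text
clock: 2.1
tool_pos: [489.1, -369.3, 150.7]
eef_rot: [0.976, 0.218, 0.001, 0.001]
contact_force: [0.3, 0.4, -0.1]
gripper_width: 85.1
shift cm [-0.04 -0.09  4.87] turn deg [ 0.19 -0.09 -0.02] pos [ 489.1 -369.3  150.7] t 2.1 F [ 0.3  0.4 -0.1] M [-0.01 -0.03  0.01] w 85.1
shift cm [-0.02 -0.12  4.89] turn deg [ 0.23 -0.1  -0.04] pos [ 489.1 -369.7  150.9] t 2.15 F [ 0.4  0.1 -0.4] M [-0.02 -0.01 -0.  ] w 85.2
```

View pics/w5c.png

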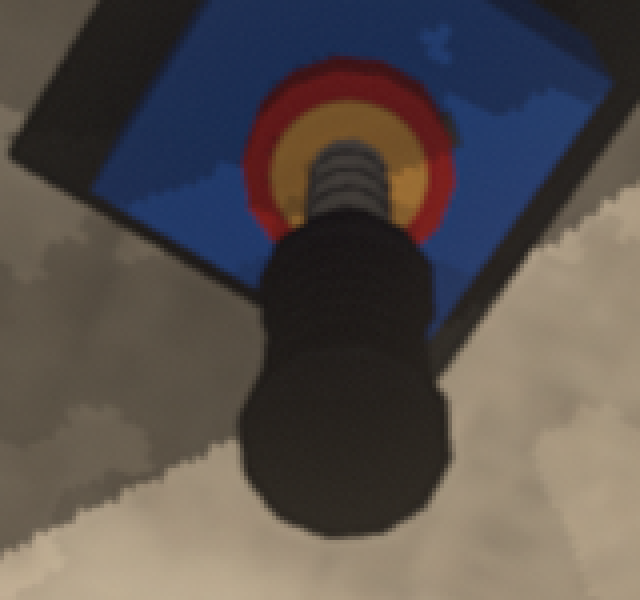

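The flange is centred at about (316.5,311), right on the jaws' centre line. Descending.

```bash

python3 -m pendant '[[[0,0,2.5],[0.2,-0.1,0],-1],[[0,0,2.2],[0,0,0],-1],[[0,0,0],[0,0,0],-1]]'
python3 -c "
from h import *
go((488.7,-369.2,102))"
```

```text
clock: 2.45
tool_pos: [491.4, -370.9, 106.1]
eef_rot: [0.976, 0.218, 0.002, 0.003]
contact_force: [0.0, 0.8, -0.0]
gripper_width: 85.6
shift cm [-0.18 -0.27  0.41] turn deg [ 0.38 -0.17  0.01] pos [ 491.4 -370.9  106.1] t 2.45 F [ 0.   0.8 -0. ] M [-0.    0.01 -0.03] w 85.6
```

```bash

python3 -m pendant '[[[-0.18,-0.25,0.4],[0.4,-0.2,0],-1],[[0,0,0],[0,0,0],-1]]'
python3 -c "
from h import *
go((488.7,-369.2,102))
c=cam('wrist');cv2.imwrite('pics/w6.png',c['pixels'])"
```

```text
clock: 2.65
tool_pos: [489.2, -369.6, 103.5]
eef_rot: [0.976, 0.218, -0.0, 0.0]
contact_force: [-0.1, 0.2, 1.5]
gripper_width: 85.5
shift cm [-0.03 -0.06  0.15] turn deg [0.02 0.01 0.02] pos [ 489.2 -369.6  103.5] t 2.65 F [-0.1  0.2  1.5] M [ 0.    0.02 -0.01] w 85.5
```

View pics/w6.png

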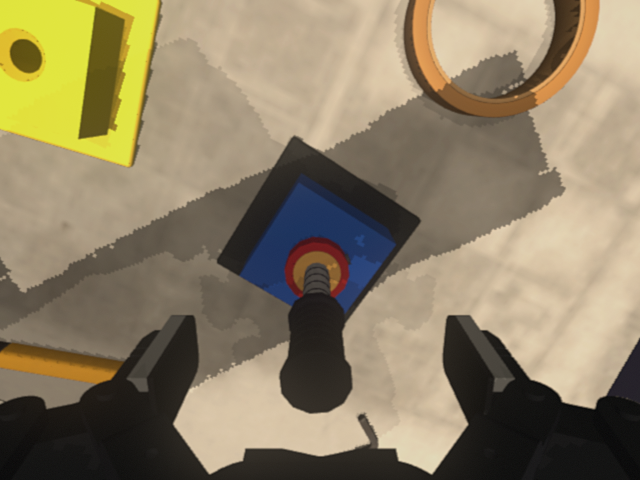

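```bash

python3 -m pendant '[[[0,-0.05,0.1],[0,0,0],0],[[0,0,0],[0,0,0],0.5],[[0,0,0],[0,0,0],0.5],[[0,0,0],[0,0,0],1],[[0,0,0],[0,0,0],1]]' 40
python3 -c "
from h import *
go((488.7,-369.2,102))"
python3 -m pendant '[[[0,0,0],[0,0,0],1],[[0,0,0],[0,0,0],1],[[0,0,0],[0,0,0],1]]' 
python3 -c "
from h import *
go((488.7,-369.2,102))
c=cam('wrist');cv2.imwrite('pics/w7.png',c['pixels'])"
```

```text
clock: 3.2
tool_pos: [491.1, -370.6, 106.5]
eef_rot: [0.976, 0.218, 0.002, 0.003]
contact_force: [-0.4, 0.6, -0.6]
gripper_width: 19.1
shift cm [-0.16 -0.24  0.45] turn deg [ 0.39 -0.2   0.02] pos [ 491.1 -370.6  106.5] t 3.2 F [-0.4  0.6 -0.6] M [0.31 0.19 0.02] w 19.1
clock: 3.5
tool_pos: [490.9, -370.3, 106.5]
eef_rot: [0.976, 0.218, 0.002, 0.003]
contact_force: [0.2, -0.9, 0.9]
gripper_width: 19.1
shift cm [-0.16 -0.2   0.44] turn deg [ 0.34 -0.2   0.03] pos [ 490.9 -370.3  106.5] t 3.5 F [ 0.2 -0.9  0.9] M [0.06 0.02 0.01] w 19.1
```

View pics/w7.png

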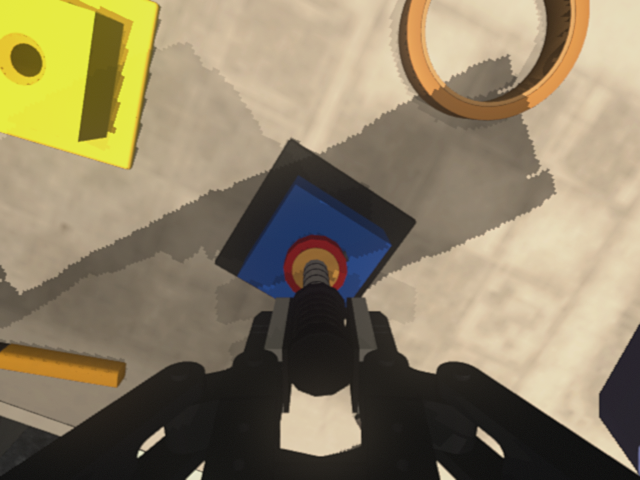

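Gripped, at 19.1 mm width on the 18 mm grip. In the picture the grip sits between the pads at (320,340). Lifting straight up.

```bash

python3 -m pendant '[[[0,0,-1],[0,0,0],1],[[0,0,-1.5],[0,0,0],1],[[0,0,-2],[0,0,0],1],[[0,0,0],[0,0,0],1]]'
python3 -c "
from h import *
go((490,-370,226))"
```

```text
clock: 3.95
tool_pos: [489.9, -370.0, 152.4]
eef_rot: [0.976, 0.218, 0.001, 0.002]
contact_force: [0.7, -0.5, -1.1]
gripper_width: 19.1
shift cm [ 0.02  0.03 -7.36] turn deg [ 0.22 -0.08  0.02] pos [ 489.9 -370.   152.4] t 3.95 F [ 0.7 -0.5 -1.1] M [-0.06 -0.03 -0.05] w 19.1
```

```bash

python3 -m pendant '[[[0,0,-3.5],[0.2,0,0],1],[[0,0,-3.5],[0,0,0],1],[[0,0,0],[0,0,0],1]]'
python3 -c "
from h import *
go((547,-40,226))
s=cam('side');crop(s,(270,270,390,400),4,'s8.png');
t=cam('top');crop(t,(440,190,560,290),4,'t8.png');
go((547,-40,226))"
```

```text
clock: 4.25
tool_pos: [488.5, -369.0, 221.4]
eef_rot: [0.976, 0.218, -0.001, -0.002]
contact_force: [0.8, -0.7, -1.6]
gripper_width: 18.7
shift cm [ 19.29 -27.29  -0.36] turn deg [-0.26  0.08  0.01] pos [ 488.5 -369.   221.4] t 4.25 F [ 0.8 -0.7 -1.6] M [-0.04 -0.09 -0.04] w 18.7
shift cm [ 19.39 -27.11  -0.72] turn deg [-0.64  0.28  0.01] pos [ 486.7 -367.7  216.7] t 4.35 F [ 0.7  0.  -2.1] M [ 0.04 -0.01 -0.03] w 19.0
```

View pics/s8.png

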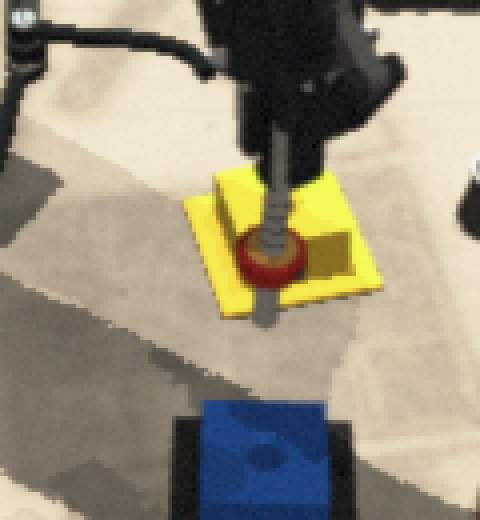

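The gauge is out with the collar on it: side-view tip at about (336.2,351). I'll check how vertical it hangs.

```bash
python3 - <<'E'
from h import *
from scipy.spatial.transform import Rotation as R
s=cam('side');st=observe();go((547,-40,226));p=st['tool_pos'];r=R.from_quat(st['eef_rot'])
for L in (0,20,50,60,100):
    print(L,proj(s,p+r.apply((0,0,L))),proj(s,p+np.array((0,0,-L))))
b,k=blobs(s,(0,120,60),(14,255,255),(310,300,370,370));print(b)
t=cam('top');b,k=blobs(t,(0,120,60),(14,255,255),(440,190,560,290));print(b, proj(t,p+r.apply((0,0,58))))
b=blobs(s,(0,120,60),(14,255,255),(310,300,370,370))[0]
g=s['pixels'][332:356,328:346].astype(int)
print(g[:,:,2])
E
```

```text
shift cm [ 19.42 -27.04  -0.81] turn deg [-0.78  0.35  0.01] pos [ 486.1 -367.2  215.4] t 4.4 F [ 0.4 -0.5 -1.7] M [ 0.01 -0.06 -0.01] w 19.0
0 [337.37375158 312.94002428] [337.37375158 312.94002428]
20 [336.9573004  321.37444737] [337.1029295  321.44602307]
50 [336.35328832 333.607558  ] [336.70997592 333.78793633]
60 [336.15724424 337.57805643] [336.5823946 337.7950194]
100 [335.39817827 352.95148745] [336.08822349 353.31597968]
[([328, 328, 18, 16, 127], [336.0, 336.9])]
[([473, 190, 6, 13, 36], [475.2, 195.0]), ([504, 190, 7, 22, 38], [508.2, 200.3]), ([478, 203, 17, 14, 61], [485.5, 211.8]), ([474, 204, 4, 5, 8], [475.5, 206.5]), ([496, 211, 7, 5, 15], [498.2, 213.3]), ([497, 241, 13, 14, 70], [501.5, 248.5])] [504.33550714 246.59164506]
[[ 99  94 110 112 109  95  83  70  81  81  74  75 115 137 137 118 120 128]
 [118 102 138 127 115 105  99  91  84  87  94  98 130 135 136 119 113 126]
 [127 125 140 150 150 127 112 105 103  99 104 116 132 139 136 114 113 117]
 [121 119 130 145 155 153 150 126 116 110 117 131 135 132 122 113 108 118]
 [106 117 123 128 135 151 156 151 149 128 124 1
[... 753 characters left out ...]
163 161 162 144 123 116]
 [242 242 239 211 131  99 100 103  99  96 108 111 112 120 169 174 172 172]
 [195 174 158 130 100  96 100  99  96 101 143 173 176 179 181 177 179 181]
 [131 117 103  92  89  96 100 101  96 103 164 178 184 180 178 174 175 181]
 [184 185 173 137 105  99  98 100  95 104 170 183 183 178 173 171 176 182]
 [194 195 183 148 114 100  99  96 100 119 169 184 180 178 176 179 175 182]
 [189 193 188 182 151 118 106 104 111 150 173 179 181 179 180 178 180 182]
 [188 187 190 189 181 163 146 147 173 179 180 181 180 181 180 180 181 184]
 [185 183 185 187 187 183 182 185 189 184 181 184 186 185 183 181 183 188]
 [180 180 185 186 188 185 186 190 193 190 187 185 187 190 188 188 186 192]]
```

View pics/t8.png

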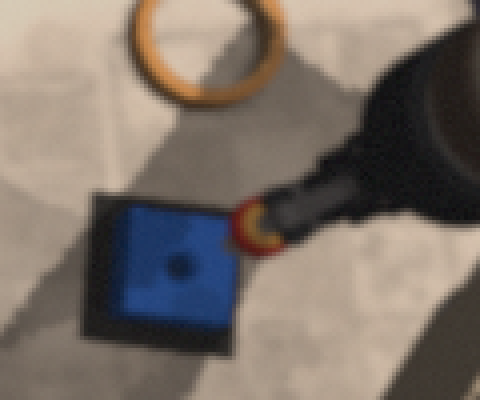

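```bash

python3 -m pendant '[[[1.7,-4.5,-0.3],[-0.4,0.2,0],1],[[1.7,-4.5,-0.3],[0,0,0],1],[[1.7,-4.5,-0.2],[0,0,0],1],[[1.7,-4.5,0],[0,0,0],1],[[1.7,-4.5,0],[0,0,0],1]]'
python3 -c "
from h import *
go((547,-40,226))"
```

```text
clock: 4.95
tool_pos: [462.4, -124.2, 211.8]
eef_rot: [0.977, 0.212, -0.01, -0.009]
contact_force: [0.8, 0.5, -1.6]
gripper_width: 18.5
shift cm [11.16 -4.2  -1.51] turn deg [-1.23  0.89 -0.7 ] pos [ 462.4 -124.2  211.8] t 4.95 F [ 0.8  0.5 -1.6] M [-0.03 -0.14 -0.01] w 18.5
```

```bash

python3 -m pendant '[[[2,-3.5,-0.9],[-1.2,0.9,-0.7],1],[[0,0,-0.6],[0,0,0],1],[[0,0,0],[0,0,0],1]]'
python3 -c "
from h import *
go((547,-40,226))"
python3 -m pendant '[[[0,0,0],[0,0,0],1]]'
python3 -c "
from h import *
go((547,-40,226))
c=cam('wrist');cv2.imwrite('pics/w9.png',c['pixels']);print(proj(c,(547.7,-40,80)))
go((547,-40,226))
import pickle;pickle.dump(c,open('c9.pkl','wb'))
s=cam('side');t=cam('top');print(onz(s,(342.9,258.1),80),onz(t,(340.8,225.8),80))
"
```

```text
clock: 5.25
tool_pos: [461.8, -76.2, 222.3]
eef_rot: [0.975, 0.223, -0.005, -0.003]
contact_force: [0.0, 0.1, -1.7]
gripper_width: 19.1
shift cm [ 9.24  0.43 -0.44] turn deg [-0.44  0.43  0.58] pos [461.8 -76.2 222.3] t 5.25 F [ 0.   0.1 -1.7] M [-0.    0.03  0.02] w 19.1
clock: 5.35
tool_pos: [461.2, -76.4, 221.3]
eef_rot: [0.975, 0.223, -0.005, -0.003]
contact_force: [-0.6, -0.6, -1.4]
gripper_width: 19.2
shift cm [ 9.3   0.44 -0.56] turn deg [-0.49  0.53  0.58] pos [461.2 -76.4 221.3] t 5.35 F [-0.6 -0.6 -1.4] M [ 0.01 -0.03 -0.  ] w 19.2
[328.4347047   75.68179494]
shift cm [ 9.32  0.4  -0.57] turn deg [-0.49  0.54  0.54] pos [461.2 -76.7 221.2] t 5.4 F [-0.3  0.  -2.4] M [-0.02 -0.   -0.04] w 19.0
[548.84432568 -43.87552227  80.        ] [545.8686489  -39.57667233  80.        ]
```

View pics/w9.png

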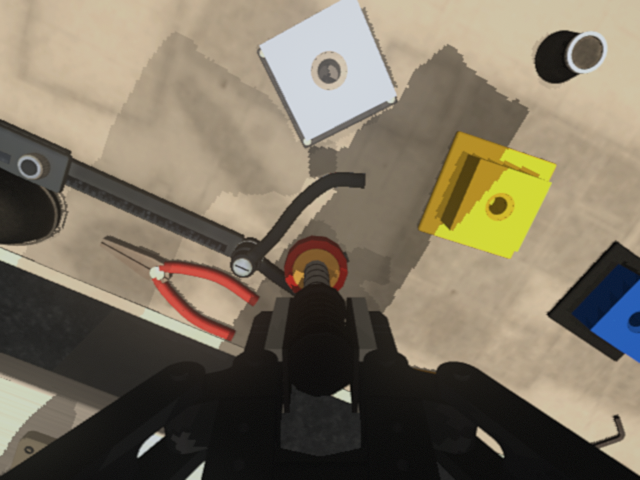

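The block's bore is at (329,70) in the wrist view, against a predicted (328,76). I'll get closer and measure it from a second place.

```bash

python3 -m pendant '[[[4.5,0.2,-0.5],[-0.5,0.5,0.5],1],[[0,0,0],[0,0,0],1],[[0,0,0],[0,0,0],1]]'
python3 -c "
from h import *
go((547,-40,226))
c=cam('wrist');cv2.imwrite('pics/w10.png',c['pixels']);print(proj(c,(547.7,-40,80)))
go((547,-40,226))
import pickle;pickle.dump(c,open('c10.pkl','wb'))
a=pickle.load(open('c9.pkl','rb'))
A=cv2.resize(a['pixels'][40:100,300:360],(400,400),interpolation=0)
p=proj(c,(547.7,-40,80)).astype(int);x,y=p[0]-35,p[1]-40;print(x,y)
B=cv2.resize(c['pixels'][y:y+60,x:x+60],(400,400),interpolation=0)
cv2.imwrite('pics/m10.png',np.hstack([A,B]))
for cc,r in ((a,(305,48,352,92)),(c,(x+5,y+5,x+60,y+60))):
    g=cv2.cvtColor(cc['pixels'],cv2.COLOR_BGR2GRAY)[r[1]:r[3],r[0]:r[2]]
    print(cv2.HoughCircles(cv2.resize(g,None,fx=4,fy=4,interpolation=2),cv2.HOUGH_GRADIENT,2,200,param1=80,param2=20,minRadius=30,maxRadius=110))
"
```

```text
clock: 5.8
tool_pos: [502.3, -63.0, 223.2]
eef_rot: [0.977, 0.214, -0.003, -0.0]
contact_force: [0.3, -0.2, -2.5]
gripper_width: 19.2
shift cm [ 5.01 -0.22 -0.31] turn deg [-0.12  0.32 -0.48] pos [502.3 -63.  223.2] t 5.8 F [ 0.3 -0.2 -2.5] M [-0.04  0.02 -0.01] w 19.2
[316.4692437  145.83719375]
shift cm [ 4.97 -0.25 -0.29] turn deg [-0.09  0.24 -0.49] pos [502.9 -63.  223.3] t 5.85 F [-0.1 -0.2 -1.4] M [-0.  -0.1  0. ] w 19.0
281 105
[[[97. 93. 47.]]]
[[[125.  123.   44.4]]]
```

View pics/m10.png

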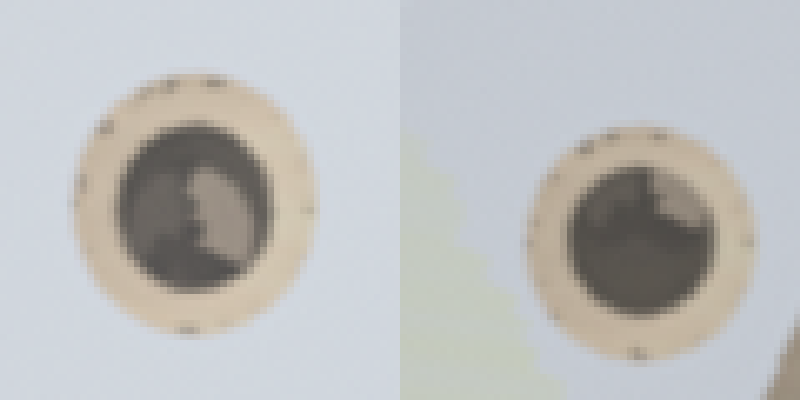

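View pics/w10.png

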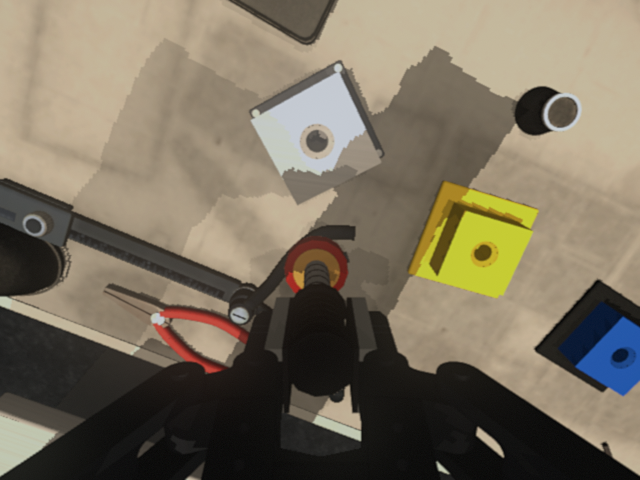

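```bash
python3 - <<'E'
from h import *;import pickle
a=pickle.load(open('c9.pkl','rb'));c=pickle.load(open('c10.pkl','rb'))
print(tri((a,(329.25,70.7)),(c,(317,141.5))))
for q,p in((a,(329.25,70.7)),(c,(317,141.5))):print(onz(q,p,80))
s=cam('side');t=cam('top')
for sp,tp in (((342.9,258.1),(340.8,225.8)),):
    print(tri((a,(329.25,70.7)),(c,(317,141.5)),(s,sp),(t,tp)))
# collar in tool frame
T=c['tool_from_camera'];K=c['K']
b,k=blobs(c,(0,140,60),(16,255,255),(270,225,365,300));print(b)
roi=cv2.inRange(cv2.cvtColor(c['pixels'],cv2.COLOR_BGR2HSV),(0,120,50),(25,255,255))[225:300,270:365]
ys,xs=np.nonzero(roi);print(xs.min()+270,xs.max()+270,ys.min()+225)
for p in ((316.5,266),(316.5,264)):
  d=T[:3,:3]@np.array([(p[0]-K[0,2])/K[0,0],-(p[1]-K[1,2])/K[1,1],-1]);o=T[:3,3]
  for z in (53,):print(p,z,o+d*(z-o[2])/d[2])
crop(c,(260,220,380,330),5,'col.png')
E
```

```text
(array([550.48299464, -39.15854164,  80.7272619 ]), [0.0, 0.0])
[550.53261885 -39.17849557  80.        ]
[550.40900257 -39.1485924   80.        ]
(array([549.37606465, -39.24641838,  75.61198677]), [1.4, 0.6, 0.7, 2.5])
[([285, 239, 63, 55, 1379], [315.1, 260.9]), ([329, 260, 4, 5, 11], [330.5, 261.9])]
284 347 236
(316.5, 266) 53 [ 1.65274923 -0.87788361 53.        ]
(316.5, 264) 53 [ 2.71741771 -0.87562777 53.        ]
```

View pics/col.png

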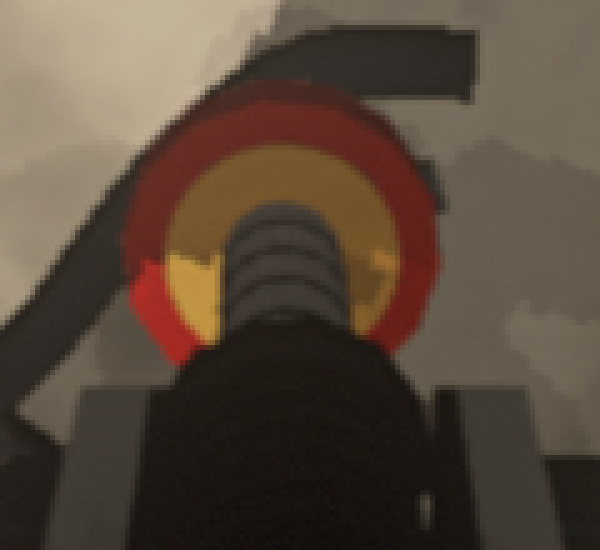

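Two wrist views put the mouth at (550.5,-39.2,80.7), and the 80 mm height checks. In the same camera's frame the gauge axis sits about (-0.7,-0.9) from the TCP, so the TCP target is about (551.5,-39.7).

```bash
python3 -c "
from h import *
go((551.5,-39.7,210))"
python3 -m pendant '[[[4.3,-0.2,0.5],[0,0.2,-0.5],1],[[0.9,0,0.5],[0,0,0],1],[[0,0,0],[0,0,0],1],[[0,0,0],[0,0,0],1]]'
python3 -c "
from h import *
go((551.5,-39.7,195))"
```

```text
shift cm [ 5.45 -0.04  1.36] turn deg [-0.09  0.23 -0.48] pos [502.2 -62.8 223.8] t 5.95 F [-0.4  0.4 -1.6] M [0.07 0.01 0.02] w 19.1
clock: 6.35
tool_pos: [547.3, -41.0, 213.3]
eef_rot: [0.976, 0.216, -0.001, -0.001]
contact_force: [0.3, -0.3, -1.5]
gripper_width: 19.0
shift cm [0.44 0.06 1.83] turn deg [-0.12  0.14 -0.2 ] pos [547.3 -41.  213.3] t 6.35 F [ 0.3 -0.3 -1.5] M [-0.03  0.01  0.03] w 19.0
```

```bash

python3 -m pendant '[[[0.44,0.06,1.5],[-0.1,0.1,-0.2],1],[[0,0,0],[0,0,0],1],[[0,0,0],[0,0,0],1]]'
python3 -c "
from h import *
go((551.5,-39.7,195))
s=cam('side');t=cam('top');go((551.5,-39.7,195));
c=cam('wrist')
cv2.imwrite('pics/m11.png',np.hstack([cv2.resize(s['pixels'][200:310,300:390],(360,440),interpolation=0),cv2.resize(c['pixels'][190:300,270:370],(400,440),interpolation=0)]))
"
```

```text
clock: 6.65
tool_pos: [549.7, -41.1, 199.9]
eef_rot: [0.976, 0.217, -0.0, 0.0]
contact_force: [-0.0, 0.7, -1.2]
gripper_width: 18.8
shift cm [ 0.22 -0.05  0.49] turn deg [ 0.03  0.01 -0.11] pos [549.7 -41.1 199.9] t 6.65 F [-0.   0.7 -1.2] M [-0.01 -0.02 -0.02] w 18.8
shift cm [ 0.21 -0.05  0.48] turn deg [ 0.02  0.01 -0.11] pos [549.8 -41.  199.8] t 6.75 F [-0.5  0.  -1.4] M [ 0.01 -0.02  0.01] w 18.6
```

View pics/m11.png

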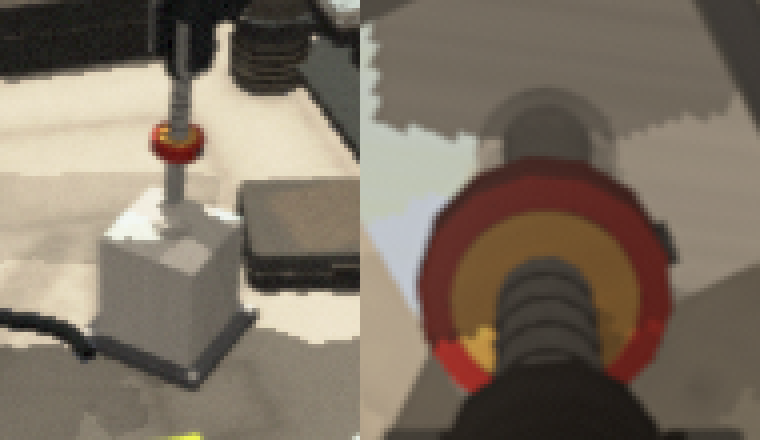

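The wrist view shows the mouth ring (crop column 548) directly in line with the collar (545), so the lateral alignment is good. Lowering slowly.

```bash

python3 -m pendant '[[[0.2,0,0.8],[0,0,-0.1],1],[[0,0,0.6],[0,0,0],1],[[0,0,0],[0,0,0],1]]'
python3 -c "
from h import *
go((551.5,-39.7,175))
s=cam('side')
cv2.imwrite('pics/s12.png',cv2.resize(s['pixels'][200:310,300:390],(540,660)[::1],interpolation=0)[:600])
go((551.5,-39.7,175));c=cam('wrist')
cv2.imwrite('pics/w12.png',c['pixels'])
print(proj(c,(550.5,-39.2,80.7)))
"
```

```text
clock: 7.1
tool_pos: [552.3, -40.3, 185.9]
eef_rot: [0.976, 0.218, 0.001, 0.001]
contact_force: [-0.7, -0.7, -2.1]
gripper_width: 19.1
shift cm [-0.05 -0.09  1.09] turn deg [ 0.09 -0.12 -0.01] pos [552.3 -40.3 185.9] t 7.1 F [-0.7 -0.7 -2.1] M [ 0.03  0.04 -0.01] w 19.1
shift cm [-0.06 -0.1   1.12] turn deg [ 0.1  -0.13 -0.01] pos [552.4 -40.3 186.2] t 7.15 F [-0.1  0.9 -2. ] M [-0.02  0.02  0.02] w 18.6
[315.4908142  239.48579585]
```

View pics/s12.png

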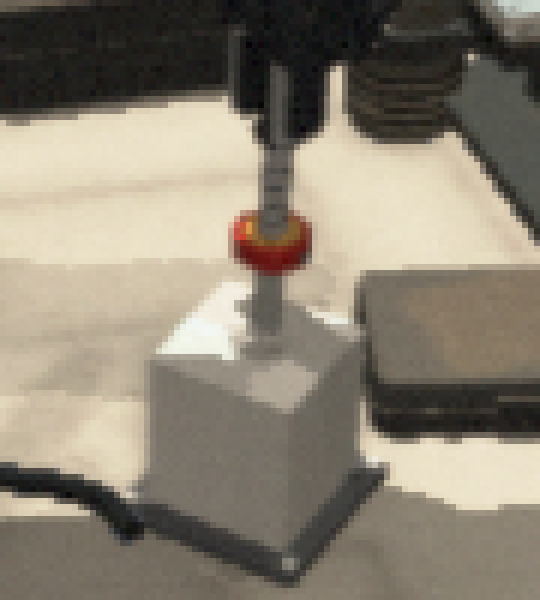

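In the side view the tip (262,335 in the crop) stands just above the bore (257,345). Entering.

```bash

python3 -m pendant '[[[-0.08,-0.06,0.6],[0.1,-0.1,0],1],[[0,0,0.6],[0,0,0],1],[[0,0,0],[0,0,0],1]]'
python3 -c "
from h import *
go((551.5,-39.7,165))"
python3 -m pendant '[[[0,0,0.7],[0,0,0],1],[[0,0,0],[0,0,0],1]]'
python3 -c "
from h import *
go((551.5,-39.7,155))"
```

```text
clock: 7.5
tool_pos: [551.8, -40.1, 173.8]
eef_rot: [0.976, 0.218, 0.001, 0.0]
contact_force: [0.4, 0.1, -1.9]
gripper_width: 18.8
shift cm [-0.01 -0.05  0.88] turn deg [ 0.02 -0.06 -0.01] pos [551.8 -40.1 173.8] t 7.5 F [ 0.4  0.1 -1.9] M [-0.04  0.04  0.03] w 18.8
clock: 7.7
tool_pos: [551.5, -40.1, 165.9]
eef_rot: [0.976, 0.218, 0.0, -0.0]
contact_force: [0.3, -1.0, -2.7]
gripper_width: 19.1
shift cm [ 0.01 -0.03  1.09] turn deg [ 0.   -0.03 -0.  ] pos [551.5 -40.1 165.9] t 7.7 F [ 0.3 -1.  -2.7] M [ 0.03  0.04 -0.04] w 19.1
```

```bash

for i in 1 2; do :; done
python3 -m pendant '[[[0,0,0.7],[0,0,0],1],[[0,0,0.6],[0,0,0],1],[[0,0,0],[0,0,0],1]]'
python3 -c "
from h import *
go((551.5,-39.7,145))"
```

```text
clock: 8.0
tool_pos: [551.5, -40.1, 151.6]
eef_rot: [0.976, 0.218, 0.0, -0.0]
contact_force: [-0.1, 0.7, -2.5]
gripper_width: 18.6
shift cm [ 0.02 -0.03  0.66] turn deg [ 0.   -0.02 -0.01] pos [551.5 -40.1 151.6] t 8.0 F [-0.1  0.7 -2.5] M [ 0.02  0.01 -0.01] w 18.6
```

```bash

python3 -m pendant '[[[0,0,0.5],[0,0,0],1],[[0,0,0],[0,0,0],1]]'
python3 -m pendant '[[[0,0,0.4],[0,0,0],1],[[0,0,0],[0,0,0],1]]'
python3 -m pendant '[[[0,0,0.4],[0,0,0],1],[[0,0,0],[0,0,0],1]]'
python3 -c "
from h import *
go((551.5,-39.7,135))
s=cam('side')
cv2.imwrite('pics/s13.png',cv2.resize(s['pixels'][200:300,300:390],(540,600),interpolation=0))
"
```

```text
clock: 8.2
tool_pos: [551.4, -40.1, 146.0]
eef_rot: [0.976, 0.218, -0.0, -0.0]
contact_force: [0.1, -0.5, -0.7]
gripper_width: 19.2
clock: 8.4
tool_pos: [551.7, -40.2, 142.0]
eef_rot: [0.976, 0.218, 0.0, 0.0]
contact_force: [0.2, 0.2, -1.9]
gripper_width: 18.5
clock: 8.6
tool_pos: [552.1, -40.1, 138.7]
eef_rot: [0.976, 0.218, 0.001, 0.0]
contact_force: [0.3, -0.5, -2.7]
gripper_width: 18.8
shift cm [-0.04 -0.06  0.37] turn deg [ 0.05 -0.12 -0.  ] pos [552.1 -40.1 138.7] t 8.6 F [ 0.3 -0.5 -2.7] M [-0.05  0.03 -0.08] w 18.8
```

View pics/s13.png

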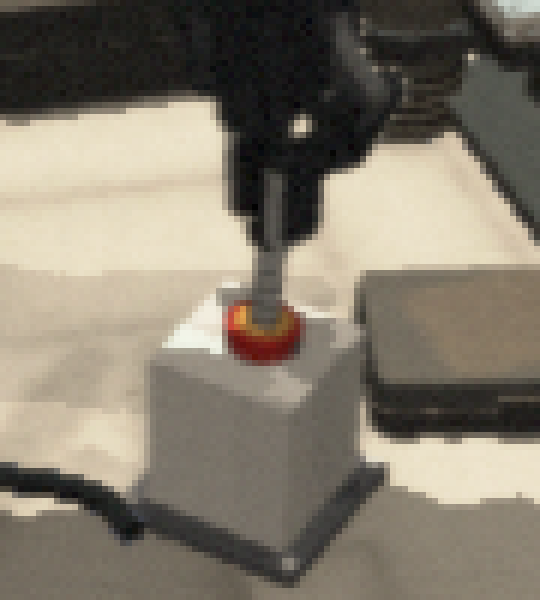

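The collar is at the block's face. Pressing on in small steps and watching the force.

```bash

python3 -m pendant '[[[-0.03,-0.03,0.3],[0,-0.1,0],1],[[0,0,0],[0,0,0],1]]'
python3 -m pendant '[[[0,0,0.3],[0,0,0],1]]'
python3 -m pendant '[[[0,0,0.3],[0,0,0],1]]'
python3 -m pendant '[[[0,0,0.3],[0,0,0],1]]'
```

```text
clock: 8.85
tool_pos: [552.1, -40.0, 136.2]
eef_rot: [0.976, 0.218, 0.001, 0.001]
contact_force: [-0.3, 0.2, -1.6]
gripper_width: 18.8
clock: 8.95
tool_pos: [552.5, -40.0, 133.7]
eef_rot: [0.976, 0.218, 0.001, 0.001]
contact_force: [-1.6, 0.4, 3.9]
gripper_width: 18.8
clock: 9.05
tool_pos: [552.6, -39.9, 130.8]
eef_rot: [0.976, 0.218, 0.002, 0.001]
contact_force: [-1.5, 0.7, 3.2]
gripper_width: 18.8
clock: 9.15
tool_pos: [552.6, -39.8, 127.9]
eef_rot: [0.976, 0.218, 0.002, 0.001]
contact_force: [-1.8, 1.7, 9.5]
gripper_width: 19.1
```

```bash

python3 -m pendant '[[[0,0,0],[0,0,0],1]]'
python3 -m pendant '[[[0,0,0.2],[0,0,0],1]]'
python3 -c "
from h import *
go((551.5,-39.7,125))
c=cam('wrist');cv2.imwrite('pics/w14.png',c['pixels'])
s=cam('side')
cv2.imwrite('pics/s14.png',cv2.resize(s['pixels'][200:300,300:390],(540,600),interpolation=0))
go((551.5,-39.7,125))
"
```

```text
clock: 9.25
tool_pos: [552.7, -39.8, 128.0]
eef_rot: [0.976, 0.218, 0.002, 0.001]
contact_force: [-1.7, 0.3, 2.2]
gripper_width: 18.8
clock: 9.35
tool_pos: [553.5, -39.7, 127.6]
eef_rot: [0.976, 0.218, 0.003, 0.001]
contact_force: [-5.9, 0.4, 18.6]
gripper_width: 18.5
shift cm [-0.19 -0.09  0.26] turn deg [ 0.17 -0.34  0.01] pos [553.5 -39.7 127.6] t 9.35 F [-5.9  0.4 18.6] M [0.28 1.1  0.01] w 18.5
shift cm [-0.18 -0.08  0.27] turn deg [ 0.17 -0.35  0.01] pos [553.5 -39.7 127.7] t 9.45 F [-2.7  1.3 10.1] M [0.29 0.7  0.  ] w 19.0
```

View pics/s14.png

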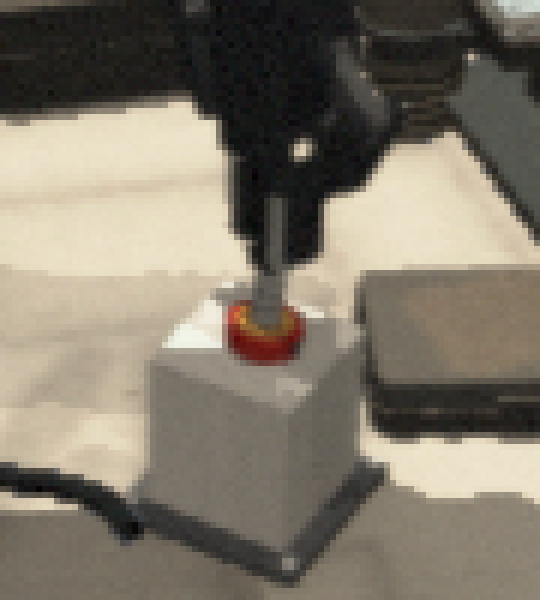

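View pics/w14.png

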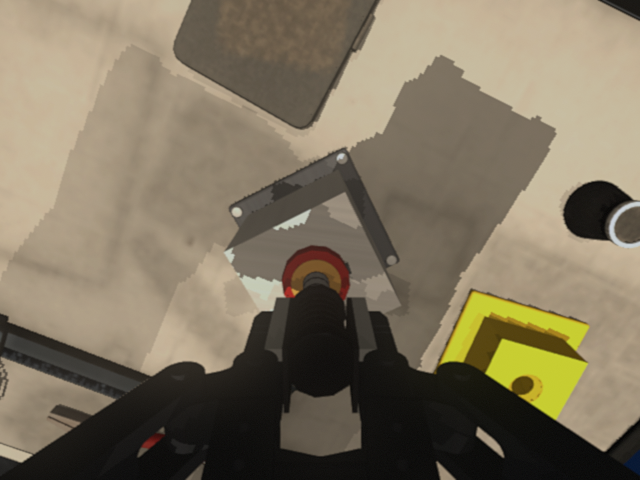

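Force rose steeply, to 18.6 N for only 0.4 mm, so the rod has either bottomed or is binding. The picture shows the collar sitting on the block's face. I'll take out the small side offset and tilt, then probe gently again to tell which.

```bash

python3 -m pendant '[[[-0.18,-0.06,-0.03],[0.17,-0.35,0],1],[[0,0,0],[0,0,0],1]]'
python3 -c "
from h import *
go((551.5,-39.7,125))"
python3 -m pendant '[[[0,0,0.1],[0,0,0],1]]'
python3 -m pendant '[[[0,0,0.15],[0,0,0],1]]'
python3 -c "
from h import *
go((551.5,-39.7,125))"
```

```text
clock: 9.65
tool_pos: [552.0, -39.9, 128.1]
eef_rot: [0.976, 0.218, 0.001, 0.0]
contact_force: [0.7, -0.4, 1.0]
gripper_width: 18.9
shift cm [-0.04 -0.04  0.31] turn deg [ 0.04 -0.05  0.01] pos [552.  -39.9 128.1] t 9.65 F [ 0.7 -0.4  1. ] M [0.02 0.05 0.  ] w 18.9
clock: 9.75
tool_pos: [552.9, -39.9, 127.7]
eef_rot: [0.976, 0.218, 0.002, 0.0]
contact_force: [-1.3, 0.9, 11.1]
gripper_width: 19.0
clock: 9.85
tool_pos: [553.7, -39.7, 127.7]
eef_rot: [0.976, 0.218, 0.003, 0.0]
contact_force: [-4.1, 0.7, 14.3]
gripper_width: 18.5
shift cm [-0.2  -0.09  0.26] turn deg [ 0.11 -0.29  0.01] pos [553.7 -39.7 127.7] t 9.85 F [-4.1  0.7 14.3] M [ 0.31  0.96 -0.02] w 18.5
```

It stops at 127.7 again when aligned, with the side offset removed, so the rod has bottomed. Drawing it out straight.

```bash

python3 -m pendant '[[[-0.18,-0.06,-0.1],[0.1,-0.3,0],1],[[0,0,-0.5],[0,0,0],1],[[0,0,-0.5],[0,0,0],1],[[0,0,0],[0,0,0],1]]'
python3 -c "
from h import *
go((551.5,-39.7,200))"
```

```text
clock: 10.25
tool_pos: [551.1, -40.0, 137.4]
eef_rot: [0.976, 0.218, -0.001, -0.0]
contact_force: [-0.3, 0.1, -1.8]
gripper_width: 18.6
shift cm [ 0.03 -0.02 -6.26] turn deg [-0.04  0.16  0.01] pos [551.1 -40.  137.4] t 10.25 F [-0.3  0.1 -1.8] M [-0.02 -0.04  0.  ] w 18.6
```

```bash

python3 -m pendant '[[[0,0,-1.5],[0,0.1,0],1],[[0,0,-1.5],[0,0,0],1],[[0,0,-1.5],[0,0,0],1],[[0,0,0],[0,0,0],1],[[0,0,0],[0,0,0],1]]'
python3 -c "
from h import *
go((551.5,-39.7,215))
s=cam('side')
cv2.imwrite('pics/s15.png',cv2.resize(s['pixels'][190:290,300:390],(540,600),interpolation=0))
st=observe();p=st['tool_pos']
for L in (0,42,45,48,52,85,90,95,100): print(L,proj(s,p-np.array((0,0,L))).round(1))
"
```

```text
clock: 10.75
tool_pos: [550.0, -40.5, 180.5]
eef_rot: [0.976, 0.218, -0.003, -0.0]
contact_force: [-0.2, 0.1, -2.6]
gripper_width: 18.9
shift cm [ 0.15 -0.02 -3.45] turn deg [-0.12  0.36 -0.01] pos [550.  -40.5 180.5] t 10.75 F [-0.2  0.1 -2.6] M [-0.   -0.01 -0.  ] w 18.9
0 [344.5 222.2]
42 [343.9 237.3]
45 [343.9 238.3]
48 [343.9 239.4]
52 [343.8 240.8]
85 [343.4 252. ]
90 [343.3 253.7]
95 [343.3 255.4]
100 [343.2 257.1]
```

View pics/s15.png

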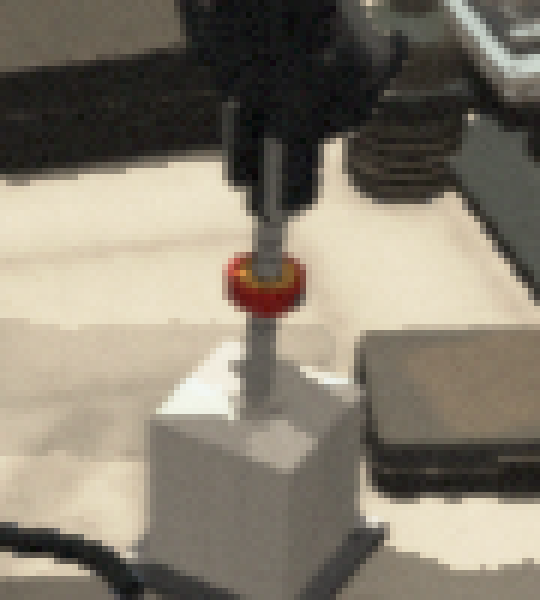

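The collar has moved up the rod, and the tip is still at the mouth. Raising fully clear to measure it.

```bash

python3 -m pendant '[[[0.1,0,-2],[0,0.3,0],1],[[0,0,-2.5],[0,0,0],1],[[0,0,0],[0,0,0],1],[[0,0,0],[0,0,0],1]]'
python3 - <<'E'
from h import *
go((488,-369,226))
s=cam('side')
st=observe();p=st['tool_pos'];r=R.from_quat(st['eef_rot'])
cv2.imwrite('pics/s16.png',cv2.resize(s['pixels'][180:260,310:380],(525,600),interpolation=0))
for L in (38,43,48,53,58,80,90,95,100): print(L,proj(s,p+r.apply((0,0,L))).round(1))
print(blobs(s,(0,120,60),(14,255,255),(310,180,380,260))[0])
E
```

```text
clock: 11.2
tool_pos: [548.6, -39.9, 220.8]
eef_rot: [0.976, 0.218, -0.005, -0.002]
contact_force: [-0.4, 0.7, -2.4]
gripper_width: 19.0
shift cm [-19.47  27.22  -0.54] turn deg [-0.4   0.51 -0.01] pos [548.6 -39.9 220.8] t 11.2 F [-0.4  0.7 -2.4] M [ 0.   -0.04 -0.01] w 19.0
38 [343.7 221.2]
43 [343.6 223.1]
48 [343.5 224.9]
53 [343.4 226.7]
58 [343.4 228.5]
80 [343.  236.3]
90 [342.8 239.8]
95 [342.7 241.5]
100 [342.6 243.3]
[([338, 218, 12, 10, 65], [343.2, 223.6])]
```

View pics/s16.png

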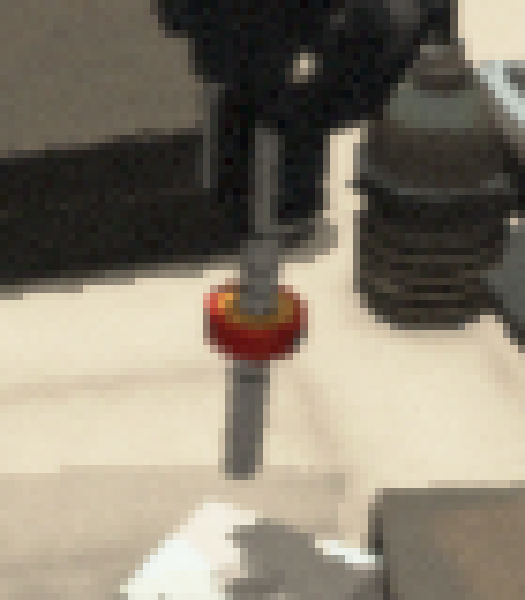

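The rod tip sits 100 mm below the TCP, as at the grasp. The collar's underside is about 50 mm up the rod, from about 37 before, which fits a bore within the 44–65 mm range. Returning to over the stand.

```bash

python3 -m pendant '[[[-2,4,-0.4],[-0.4,0.5,0],1],[[-3.5,4.5,-0.2],[0,0,0],1],[[-3.5,4.5,-0.2],[0,0,0],1],[[-3.5,4.5,-0.2],[0,0,0],1],[[-3,4.5,-0.2],[0,0,0],1]]'
python3 -c "
from h import *
go((490,-370,226))"
```

```text
clock: 11.75
tool_pos: [506.0, -281.7, 223.5]
eef_rot: [0.974, 0.226, -0.004, -0.004]
contact_force: [1.3, -0.5, -1.5]
gripper_width: 19.1
shift cm [-5.32  7.22 -0.29] turn deg [-0.55  0.36  0.92] pos [ 506.  -281.7  223.5] t 11.75 F [ 1.3 -0.5 -1.5] M [-0.02 -0.11  0.02] w 19.1
```

```bash

python3 -m pendant '[[[-4,3,-0.2],[-0.5,0.3,0.9],1],[[-4,2.5,0],[0,0,0],1],[[0,0,0],[0,0,0],1],[[0,0,0],[0,0,0],1]]'
python3 -c "
from h import *
go((490,-370,226))
c=cam('wrist');cv2.imwrite('pics/w17.png',c['pixels']);print(proj(c,(488.5,-369,36)))
go((490,-370,226))
import pickle;pickle.dump(c,open('c17.pkl','wb'))
"
```

```text
clock: 12.15
tool_pos: [452.0, -373.3, 217.2]
eef_rot: [0.977, 0.212, -0.004, -0.003]
contact_force: [0.8, 0.4, -1.2]
gripper_width: 19.1
shift cm [ 3.59  1.27 -0.91] turn deg [-0.43  0.37 -0.62] pos [ 452.  -373.3  217.2] t 12.15 F [ 0.8  0.4 -1.2] M [-0.02  0.    0.  ] w 19.1
[335.75589308 161.58923973]
shift cm [ 3.6   1.29 -0.94] turn deg [-0.43  0.45 -0.58] pos [ 451.8 -373.2  217. ] t 12.2 F [ 0.7 -0.1 -1.3] M [0.04 0.   0.  ] w 18.8
```

View pics/w17.png

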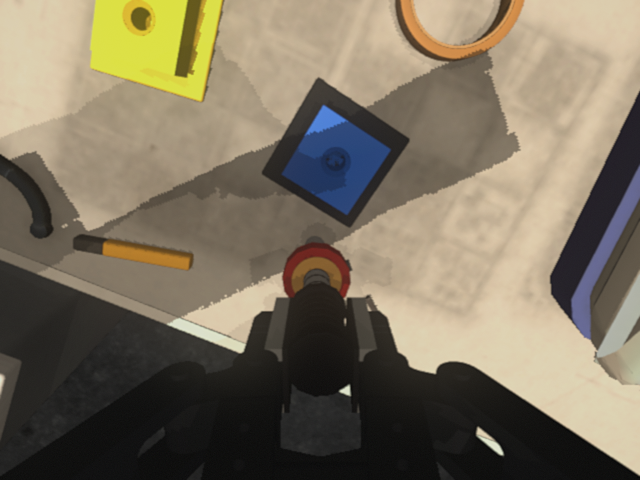

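The blue stand's empty hole is at (336,159), against a predicted (336,162). The TCP target is about (490.3,-369.6), which matches the grasp pose.

```bash

python3 -c "
from h import *;import pickle
c=pickle.load(open('c17.pkl','rb'));print(onz(c,(336,159),36))"
python3 -m pendant '[[[3.6,1.3,0.8],[-0.4,0.4,-0.6],1],[[0.2,0,2],[0,0,0],1],[[0,0,2],[0,0,0],1],[[0,0,0],[0,0,0],1],[[0,0,0],[0,0,0],1]]'
python3 -c "
from h import *
go((490.3,-369.6,150))"
```

```text
[ 490.34195984 -368.33719606   36.        ]
clock: 12.7
tool_pos: [496.1, -362.0, 165.1]
eef_rot: [0.975, 0.223, -0.001, -0.002]
contact_force: [-0.7, -0.0, -1.9]
gripper_width: 18.8
shift cm [-0.85  0.44  1.5 ] turn deg [-0.23  0.07  0.58] pos [ 496.1 -362.   165.1] t 12.7 F [-0.7 -0.  -1.9] M [ 0.03 -0.01 -0.  ] w 18.8
```

```bash

python3 -m pendant '[[[-0.8,0.45,0.3],[-0.2,0.1,0.6],1],[[0,0,0],[0,0,0],1],[[0,0,0],[0,0,0],1]]'
python3 -c "
from h import *
go((490.8,-369.4,140))"
```

```text
clock: 13.0
tool_pos: [491.7, -369.4, 164.2]
eef_rot: [0.976, 0.218, 0.001, 0.001]
contact_force: [-0.4, -0.1, -0.6]
gripper_width: 18.7
shift cm [-0.09 -0.04  2.42] turn deg [ 0.14 -0.11  0.05] pos [ 491.7 -369.4  164.2] t 13.0 F [-0.4 -0.1 -0.6] M [ 0.   -0.02 -0.03] w 18.7
```

```bash

python3 -m pendant '[[[-0.08,-0.04,1],[0.1,-0.1,0],1],[[0,0,0.9],[0,0,0],1],[[0,0,0],[0,0,0],1]]'
python3 -c "
from h import *
go((490.8,-369.4,135))
s=cam('side');cv2.imwrite('pics/s18.png',cv2.resize(s['pixels'][330:420,300:380],(533,600),interpolation=0))
c=cam('wrist');cv2.imwrite('pics/w18.png',cv2.resize(c['pixels'][130:330,220:420],(600,600),interpolation=0))
go((490.8,-369.4,135))"
```

```text
clock: 13.3
tool_pos: [490.9, -370.4, 145.3]
eef_rot: [0.976, 0.217, 0.001, 0.001]
contact_force: [0.2, 0.4, -1.8]
gripper_width: 19.0
shift cm [ 0.03 -0.1   1.03] turn deg [ 0.19 -0.08 -0.02] pos [ 490.9 -370.4  145.3] t 13.3 F [ 0.2  0.4 -1.8] M [0.04 0.03 0.02] w 19.0
shift cm [ 0.   -0.15  1.13] turn deg [ 0.26 -0.12 -0.02] pos [ 491.4 -370.7  146.4] t 13.4 F [-0.8 -0.3 -1.4] M [0.05 0.01 0.02] w 18.6
```

View pics/s18.png

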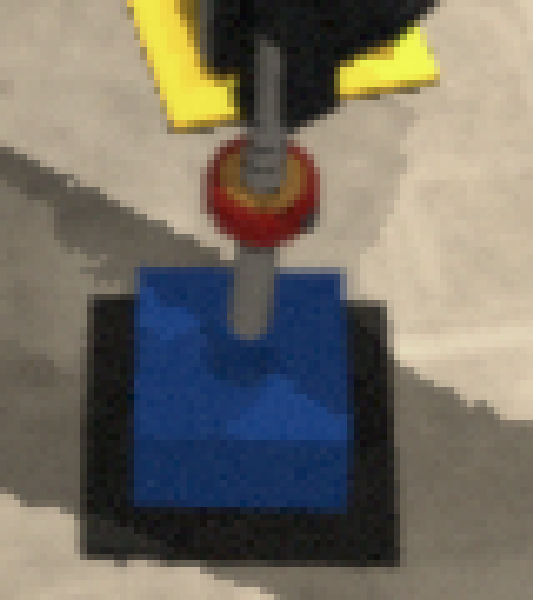

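View pics/w18.png

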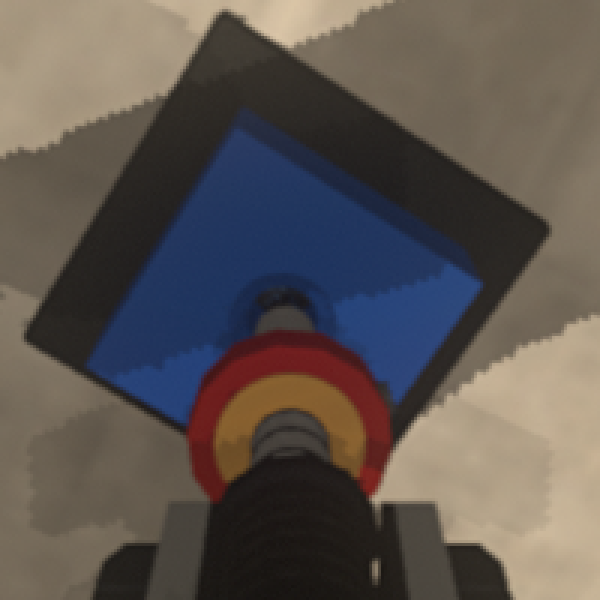

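The tip is just above the hole. I'll check the offset in the side view: tip (337.2,379.5) now, hole (336.3,384.3) seen earlier.

```bash

python3 - <<'E'
from h import *
s=cam('side');t=cam('top');go((490.8,-369.4,135))
print(onz(s,(336.3,384.3),36),onz(t,(485,256.2),36),tri((s,(336.3,384.3)),(t,(485,256.2))))
print(onz(s,(337.2,379.3),45.5))
cv2.imwrite('pics/t19.png',cv2.resize(t['pixels'][220:290,450:530],(640,560),interpolation=0))
E
```

```text
shift cm [-0.03 -0.19  1.21] turn deg [ 0.33 -0.16 -0.01] pos [ 491.8 -370.9  147.1] t 13.5 F [-0.4  0.  -1.2] M [-0.03 -0.06  0.02] w 18.8
[ 487.46160964 -372.89916377   36.        ] [ 485.16601822 -369.37184844   36.        ] (array([ 486.78771707, -370.52947536,   32.77571269]), [1.1, 1.1])
[ 489.5006114  -369.09477914   45.5       ]
```

View pics/t19.png

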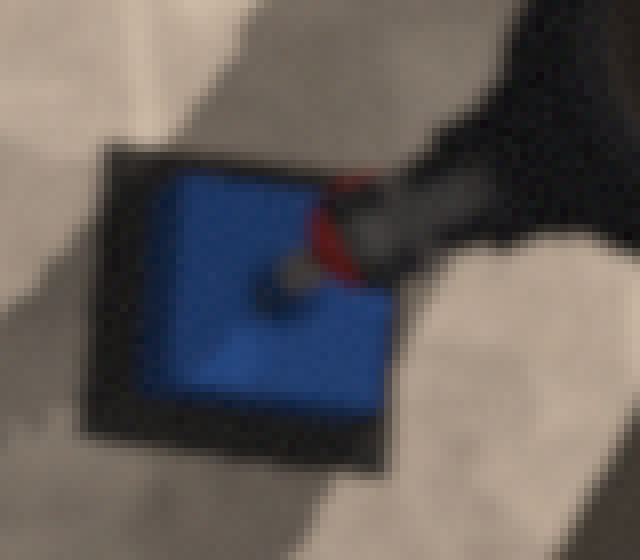

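Both views put the tip about 2 mm too far in +x. Correcting that and lowering.

```bash

python3 -m pendant '[[[-0.14,-0.13,0.2],[0.3,-0.15,0],1],[[0,0,0],[0,0,0],1],[[0,0,0],[0,0,0],1]]'
python3 -c "
from h import *
go((490,-370.2,140))"
```

```text
clock: 13.8
tool_pos: [490.3, -370.5, 145.6]
eef_rot: [0.976, 0.218, 0.0, 0.001]
contact_force: [-0.6, -0.5, -1.1]
gripper_width: 19.1
shift cm [-0.01 -0.04  0.56] turn deg [ 0.07 -0.03 -0.  ] pos [ 490.3 -370.5  145.6] t 13.8 F [-0.6 -0.5 -1.1] M [-0.01 -0.03  0.01] w 19.1
```

```bash

python3 -m pendant '[[[-0.03,-0.04,0.7],[0.1,0,0],1],[[0,0,0.4],[0,0,0],1]]'
python3 -m pendant '[[[0,0,0.4],[0,0,0],1],[[0,0,0],[0,0,0],1]]'
python3 -c "
from h import *
go((490,-370.2,125))
s=cam('side');cv2.imwrite('pics/s20.png',cv2.resize(s['pixels'][330:420,300:380],(533,600),interpolation=0))"
```

```text
clock: 14.0
tool_pos: [490.3, -370.6, 134.7]
eef_rot: [0.976, 0.218, 0.001, 0.0]
contact_force: [-0.1, 0.7, -1.9]
gripper_width: 18.8
clock: 14.2
tool_pos: [489.7, -370.2, 129.1]
eef_rot: [0.976, 0.218, 0.0, -0.0]
contact_force: [-0.2, 0.4, -0.6]
gripper_width: 19.0
shift cm [0.02 0.01 0.41] turn deg [-0.05 -0.02  0.  ] pos [ 489.7 -370.2  129.1] t 14.2 F [-0.2  0.4 -0.6] M [ 0.03  0.02 -0.03] w 19.0
```

View pics/s20.png

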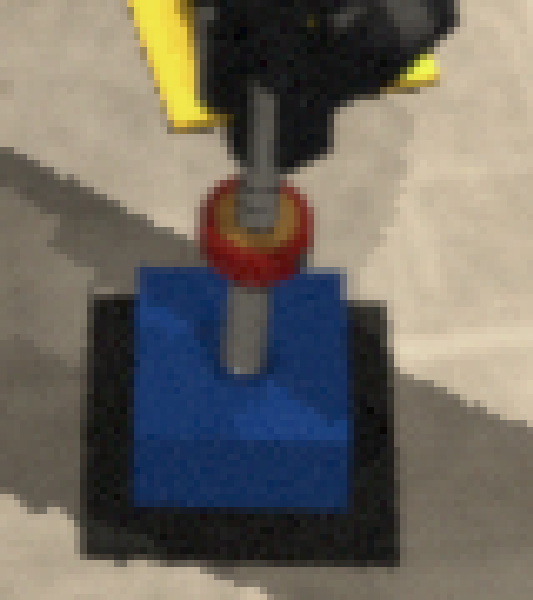

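The rod is in the stand's hole, entering at about (243,370) in the crop, with no side force. Continuing down.

```bash

python3 -m pendant '[[[0.02,0,0.6],[0,0,0],1],[[0,0,0.4],[0,0,0],1]]'
python3 -m pendant '[[[0,0,0.4],[0,0,0],1],[[0,0,0],[0,0,0],1]]'
python3 -c "
from h import *
go((490,-370.2,106.5))"
```

```text
clock: 14.45
tool_pos: [490.4, -370.6, 119.5]
eef_rot: [0.976, 0.218, 0.001, 0.0]
contact_force: [-0.4, -0.7, -1.3]
gripper_width: 18.8
clock: 14.65
tool_pos: [490.0, -370.2, 114.2]
eef_rot: [0.976, 0.218, 0.0, -0.0]
contact_force: [-0.5, 0.1, -2.4]
gripper_width: 18.8
shift cm [ 0.01 -0.    0.77] turn deg [-0.03 -0.01  0.  ] pos [ 490.  -370.2  114.2] t 14.65 F [-0.5  0.1 -2.4] M [-0.04  0.05 -0.06] w 18.8
```

```bash

python3 -m pendant '[[[0,0,0.4],[0,0,0],1],[[0,0,0],[0,0,0],1]]'
python3 -m pendant '[[[0,0,0.2],[0,0,0],1]]'
python3 -m pendant '[[[0,0,0.2],[0,0,0],1]]'
python3 -c "
from h import *
go((490,-370.2,106.5))"
```

```text
clock: 14.85
tool_pos: [489.9, -370.3, 109.8]
eef_rot: [0.976, 0.218, 0.0, -0.0]
contact_force: [-0.7, -0.8, -2.3]
gripper_width: 18.6
clock: 14.95
tool_pos: [490.1, -370.5, 108.1]
eef_rot: [0.976, 0.218, 0.0, 0.0]
contact_force: [-1.1, -0.4, -2.2]
gripper_width: 19.0
clock: 15.05
tool_pos: [490.3, -370.6, 106.3]
eef_rot: [0.976, 0.218, 0.0, 0.0]
contact_force: [-0.6, 1.9, 6.1]
gripper_width: 18.8
shift cm [-0.01 -0.05 -0.02] turn deg [ 0.04 -0.04 -0.01] pos [ 490.3 -370.6  106.3] t 15.05 F [-0.6  1.9  6.1] M [ 0.26  0.2  -0.02] w 18.8
```

The rod bottomed in the stand at TCP 106.3, matching the 106.5 at the grasp. Releasing.

```bash

python3 -m pendant '[[[0,0,0],[0,0,0],1],[[0,0,0],[0,0,0],0.4],[[0,0,0],[0,0,0],0.0],[[0,0,0],[0,0,0],-1],[[0,0,0],[0,0,0],-1]]'
python3 -m pendant '[[[0,0,0],[0,0,0],-1],[[0,0,0],[0,0,0],-1]]'
python3 -c "
from h import *
go((490,-370.2,106.5))
c=cam('wrist');cv2.imwrite('pics/w21.png',c['pixels'])"
```

```text
clock: 15.55
tool_pos: [491.3, -371.1, 107.6]
eef_rot: [0.976, 0.218, 0.002, 0.001]
contact_force: [0.5, 0.7, 0.6]
gripper_width: 69.1
clock: 15.75
tool_pos: [491.6, -371.2, 107.8]
eef_rot: [0.976, 0.218, 0.002, 0.002]
contact_force: [0.3, -0.2, 0.3]
gripper_width: 85.6
shift cm [-0.1  -0.16  0.13] turn deg [ 0.21 -0.16  0.01] pos [ 491.6 -371.2  107.8] t 15.75 F [ 0.3 -0.2  0.3] M [-0.01  0.01  0.02] w 85.6
```

View pics/w21.png

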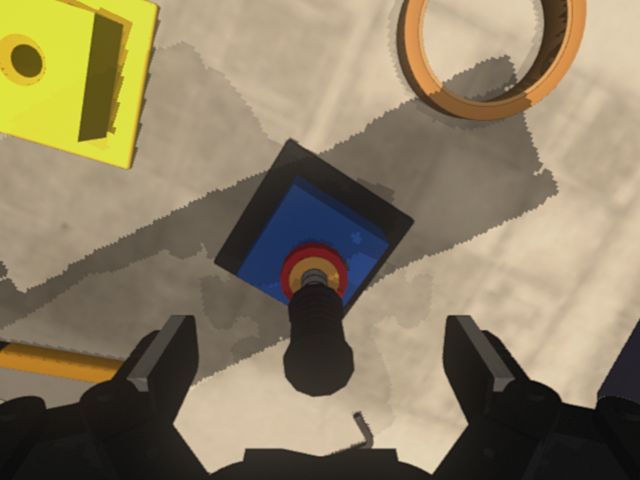

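The gauge stands free in the stand at (315,300), between open jaws. Retreating straight up.

```bash

python3 -m pendant '[[[0,0,-3],[0,0,0],-1],[[0,0,-4],[0,0,0],-1],[[0,0,-4],[0,0,0],-1],[[-3,0,-3],[0,0,0],-1],[[-4,0,0],[0,0,0],-1]]'
python3 -m pendant '[[[-3,0,0],[0,0,0],-1],[[0,0,0],[0,0,0],-1],[[0,0,0],[0,0,0],-1]]'
python3 - <<'E'
from h import *
s=cam('side');t=cam('top')
a=cv2.resize(s['pixels'][320:420,300:380],(400,500),interpolation=0);b=cv2.resize(t['pixels'][215:290,450:530],(400,375),interpolation=0)
cv2.imwrite('pics/m22.png',np.hstack([a,cv2.copyMakeBorder(b,0,125,0,0,0)]))
cv2.imwrite('pics/s22.png',s['pixels'])
print(blobs(s,(0,120,60),(14,255,255),(300,330,370,420))[0]);go((0,0,0))
E
```

```text
clock: 16.3
tool_pos: [429.1, -398.6, 249.7]
eef_rot: [0.975, 0.221, 0.0, -0.001]
contact_force: [-0.2, -1.3, 0.7]
gripper_width: 85.7
clock: 16.6
tool_pos: [398.3, -414.3, 252.6]
eef_rot: [0.976, 0.219, 0.001, 0.002]
contact_force: [0.1, -1.2, -0.9]
gripper_width: 85.3
[([330, 365, 16, 16, 102], [337.6, 373.8])]
shift cm [-18.31 -54.58  25.04] turn deg [ 0.19 -0.04  0.23] pos [ 398.9 -414.   252.3] t 16.7 F [ 0.4 -0.1 -0. ] M [ 0.02  0.04 -0.03] w 85.2
```

View pics/m22.png

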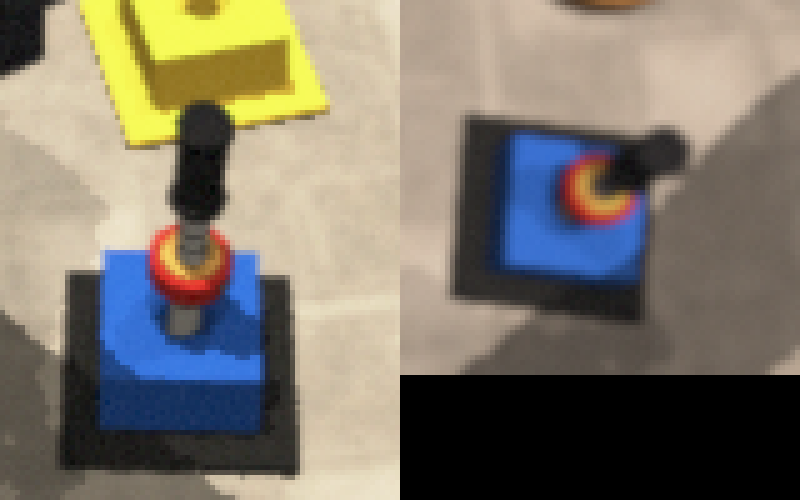

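View pics/s22.png

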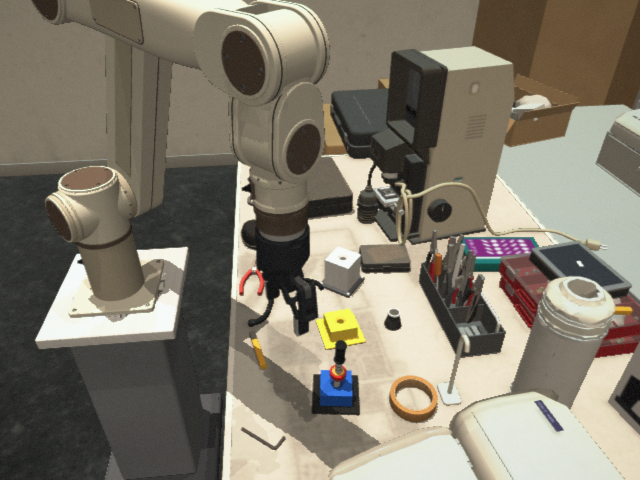

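The gauge stands in the blue stand, leaning slightly: grip top now at side (341,342) and top (502.5,244.5). I'll check that it is fully down.

```bash

python3 - <<'E'
from h import *
s=cam('side');t=cam('top')
a=cv2.resize(s['pixels'][335:405,310:360],(400,560),interpolation=0);b=cv2.resize(t['pixels'][230:270,475:515],(400,400),interpolation=0)
cv2.imwrite('pics/m23.png',np.hstack([a,cv2.copyMakeBorder(b,0,160,0,0,0)]))
print("griptop",tri((s,(340.9,343.5)),(t,(502.8,244.8))))
E
```

```text
griptop (array([ 492.84840744, -369.70609041,  142.61261123]), [0.9, 0.9])
```

View pics/m23.png

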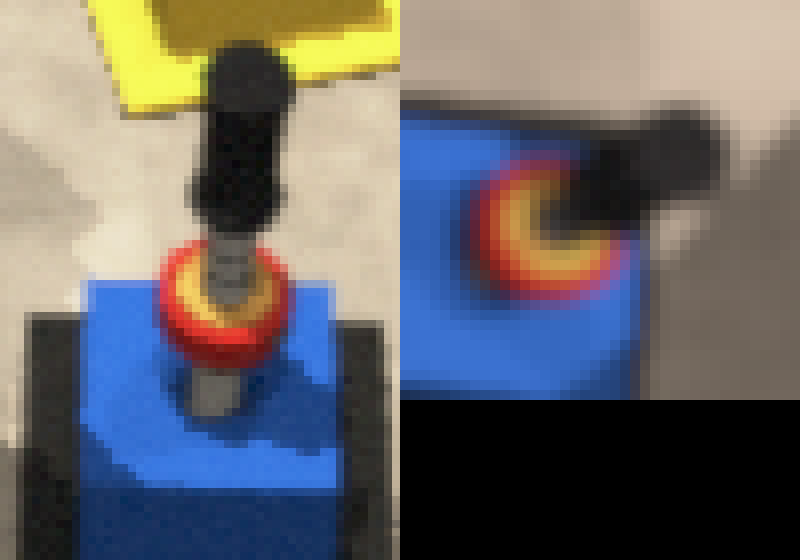

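The grip top is at about 142 mm, against 141 before, so the gauge is fully down. It leans about 3°, which is within the hole's play. The collar stays clear up the rod and nothing else was touched. Handing in.

```bash

python3 -c "
from workcell import ticket,observe
print(observe()['clock'],ticket.hand_in())"
```

```text
the job is handed in; nothing more can be done
16.8 None
```

The depth gauge has been probed in the block's bore and stands back in the blue stand, fully down, with the job handed in at 16.8 s.

**Probing:** I gripped the gauge at the black grip and lowered it into the bore. The rod came to a stop at the same height (TCP 127.7 mm) on two separate presses. The highest wrist force I read was 18.6 N. The collar went from about 37 mm to about 50 mm up the rod. That roughly agrees with the 52 mm depth I get from the arm's own heights; the two differ by up to 2 mm.

**Putting it back:** The rod bottomed in the stand at TCP 106.3 mm, against 106.5 mm when I first gripped it. After release the grip top measured about 142 mm high, against 141 mm at the start.

**Checks that disagreed:**
- The gauge leans about 3° in the loose stand hole; it stood upright at the start, and I did not straighten it.
- The wrist camera and the fixed cameras differed by 2–3 mm sideways. I settled this by comparing the gauge and the hole within the same view.
- I could not see from the forces exactly when the collar first touched the block. The pauses between steps let the reading relax, so the bore depth is only known to a couple of mm.

I kept clear of the micrometer, loupe, marker and yellow look-alike, but did not measure their positions again afterwards.

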